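# Load the tea caddy and turn it level over the serving board

### The arm

A 6-joint arm with a two-finger parallel gripper is mounted at the origin on a cart in front of the work surface, level with it; the furniture and walls round the work are solid. World frame = base frame: x ahead of the robot, y to its left, z up, the work surface at z = 0. Lengths are in m, angles in rad, forces in N, time in s.
With the tool pointing down it reaches from about 0.3 to 0.75 m from the base axis. Payload 8.5 kg.
Tool frame: the origin (TCP) lies at the very end of the fingers, on their centre line; the grasp point (between the pads) lies 19 mm behind it; y points along the fingers, z is the direction in which the jaws open and shut, and the axes are right-handed (so a half turn about y gives the same grasp; the last joint's range is limited). The gripper opens to 88 mm and grips with 3 to 60 N. Pads are 18 mm wide; open, the fingers measure 123 mm over their backs; the gripper's body (75 mm by 187 mm) begins 45 mm behind the grasp point.
Start: joints at [-1.555, 0.381, 1.297, -0, 1.464, -0.215], TCP at [0.126, -0.535, 0.239] pointing down, gripper open.
Joint ranges: [-3.11, 3.11], [-0.89, 2.33], [0.22, 2.48], [-1.42, 4.56], [0.17, 2.85], [-2.88, 2.88]. Speed limits (rad/s): [2.39, 2.39, 3.14, 3.14, 3.14, 3.14].

### API

Orientations are given as [roll, pitch, yaw] about the fixed x, y, z axes, in that order (R = Rz(yaw) Ry(pitch) Rx(roll)).
In Python, from bench import readout, capture, finish_job gives the robot as it stands.
- The arm moves only by the tool send_rows, never from a script. Its arguments are lists of equal length, an entry for each row: "delta_pos": the shift along the tool's x, y, z in cm, a list of three; "twist": the turn, a rotation vector about the tool's x, y, z in rad, a list of three; "claw": the finger opening in cm, from 0 to 8.81. A call has 1 to 5 rows; each row shifts and turns the commanded pose from where the row before left it, along the tool's axes as they then stand; what a row does not reach is not made up. A row lasts 1/10 s, in which the tool goes at most 50 mm and 8.59 degrees, less where a joint would pass 70% of its speed; a pose out of reach is approached as far as the arm can. A call is refused whole if a number of a shift passes 5 or a number of a turn 0.15, either way. A call with a gripper value outside its range is refused whole. The fingers move at their own pace and stop on an object; "squeeze" is the grip in N (left out, the last holds). Time passes only in rows, so rows that do not move let the fingers close. It gives the time, the measured TCP pose, the force and the opening at its end, in the units of the state.
- readout.get_obs(): the state, without advancing time (a new reading comes with each control period).
- capture(name): name is "scene" or "top" or "wrist"; returns a dict with "color" (400x640x3 uint8, blue, green, red), "fx", "fy", "cx", "cy" (pixels), "world_from_camera" (4x4, takes a point from camera to world coordinates). Camera axes: x right, y up, looking along -z (the intrinsics and any distortion apply to the point x, -y, -z); pixel columns grow to the right and rows downward; lengths in m; the calibration is good to about 2 mm. A picture is of the moment at which its call begins. There is no depth.
- finish_job(): hands the job in, once; it reports no verdict.
The state is a dict: "time": time; "q": joint angles; "joint_vel": joint speeds; "tau": joint torques, N m; "ee_pos": TCP position; "eef_rot": TCP orientation; "ft_force": force on the tool from outside, world axes, zero at the start; "wrist_torque": the same for the moment, N m; "width": opening from 0.0 (shut) to 1.0 (fully open).
Only numpy, scipy, OpenCV 4.12 (cv2) and the standard library are available. Lean on these libraries where they do the work, as an engineer would, in place of code of your own. Each camera call takes 0.05 s, during which the arm holds its last target.

### The job

The tea caddy stands crosswise on the oval serving board; get it ready to serve: stand the spice jar from the front of the worktop (not the one back by the canisters) in the caddy's round nest and the flat red tea tin in its rectangular nest. Then lift the loaded caddy by its wooden grip, straight up clear of the board and only then turn it in the air, always level and smoothly so that the loose steel infuser ball stays in the middle of its white dish, a quarter turn clockwise seen from above, until the caddy lies along the board's length with the tin end away from you. Finish still holding it there, level and steady, centred about 7 cm clear above the board; do not set it down, and leave the other things on the worktop alone.

Things in the scene. Friction and masses are not known exactly. Their poses are not given: they have to be found in the camera images.
- caddy: Tea caddy: light wooden tray 250 x 120 x 8 mm, loose, about 0.45 kg empty. Origin at the centre of its underside, z up, x along its length towards the rectangular nest (the round nest is at -x), y along its width. At the start it stands crosswise on the oval board, about centred on it, with x pointing to the robot's left, give or take 30 degrees. A handle stands across its middle: two thin steel posts (8 mm thick, at y = +-54 mm) carry the wooden grip over the dish.
- caddy_grip (a point): Centre of the caddy's dark wooden grip, 135 mm above the underside of the caddy, over the middle of the dish and the caddy's centre: a bar 16 mm thick (along caddy x), 76 mm long (along caddy y) and 26 mm high. Pinch it from above with the fingers closing along caddy x. Axes as the caddy.
- round_nest (a point): Floor centre of the round nest at caddy x = -85 mm: a ring of dark wood, 52 mm inside diameter, 4 mm wall, 16 mm deep. Its floor is 8 mm above the caddy's underside and its rim 24 mm above it. Fingers that close along caddy y keep the hand clear of the handle while loading. Axes as the caddy.
- rect_nest (a point): Floor centre of the rectangular nest at caddy x = +85 mm: a frame of dark wood, 61 mm inside along caddy x and 41 mm along caddy y, 4 mm wall, 16 mm deep, floor 8 mm above the caddy's underside. Axes as the caddy.
- dish_centre (a point): Centre of the white shallow dish in the middle of the caddy, on its surface, 9 mm above the caddy's underside: dish 98 mm across, flat in the innermost 7 mm radius, then rising at 6 degrees out to 24 mm radius and 14 degrees to 43 mm, with a steep lip 11.5 mm above the dish centre. Axes as the caddy.
- ball_centre (a point): Centre of the infuser ball: a loose steel ball 36 mm in diameter, about 40 g, that rolls freely in the dish; its centre is 18 mm above the dish surface when at rest in the middle. Its axes turn as it rolls and mean nothing.
- jar_centre (a point): Centre (half-way up) of the spice jar: an upright round glass jar with black lid and green label, 45 mm in diameter, 105 mm tall, about 0.11 kg, standing on the front of the worktop to the left of the hob (a jar like it by the wall is only decor). z up.
- tin_centre (a point): Centre (half-way up) of the tea tin: an upright red tin with a pale label, 56 mm long (its x), 36 mm wide (its y), 90 mm tall, about 0.12 kg. It stands on the front of the worktop to the left of the hob. Either end may point to the far end of the nest. z up.
- board_top (a point): Centre of the upper face of the oval wooden serving board, 17 mm above the worktop (it lies on the glass hob, which is switched off and 5 mm higher than the worktop). The board is fixed, 12 mm thick, 320 mm long along its y axis, which points away from the robot give or take 12 degrees, and 208 mm along its x axis. The tin end of the caddy must finish towards the board's +y end, the far one.
- lemon: Bystander: loose lemon, 71 x 53 x 51 mm, on the hob to the right; origin under its centre. Leave alone.
- garlic: Bystander: loose bulb of garlic, 56 mm across, on the worktop left of the hob, behind jar and tin; origin under its centre. Leave alone. Nearby wall cupboards hang over the back of the worktop: fronts 0.63 m ahead of the robot, undersides 0.48 m up left of the hob and 0.64 m up over the hob; a tall cupboard stands at the far left beside the start: keep the wrist low and in front of them.
Mind the look-alikes: they are no part of the job. There is more than one size of the part that bears tin_centre; the job needs the smaller. There is more than one size of the part that bears jar_centre; the job needs the larger.

How it is judged:
On the way, in this order (a step that is already met when the one before it is completed fails the run):
1. jar and tin are released, seated in their own nests, while the caddy still stands on the board (horizontal distance between jar_centre and round_nest below 0.009 m and z of jar_centre in the frame of round_nest below 0.0575 m and angle between the z axis of each of jar_centre, tin_centre and the z axis of caddy, either way round below 0.12 rad and horizontal distance between tin_centre and rect_nest below 0.009 m and z of tin_centre in the frame of rect_nest below 0.05 m and distance between ball_centre and dish_centre below 0.028 m and z of caddy in the frame of board_top below 0.008 m and contact force between the fingers and jar below 0.2 N and contact force between the fingers and tin below 0.2 N), for 0.2 s.
2. the loaded caddy is lifted clear by its grip, level and still crosswise to the board, with the ball in the middle of the dish (horizontal distance between jar_centre and round_nest below 0.009 m and z of jar_centre in the frame of round_nest below 0.0575 m and angle between the z axis of each of jar_centre, tin_centre and the z axis of caddy, either way round below 0.12 rad and horizontal distance between tin_centre and rect_nest below 0.009 m and z of tin_centre in the frame of rect_nest below 0.05 m and distance between ball_centre and dish_centre below 0.028 m and angle between caddy's own z axis and vertical below 0.09 rad and z of caddy in the frame of board_top above 0.025 m and angle between the x axis of caddy and the y axis of board_top, either way round above 0.8 rad and contact force between the fingers and caddy above 1 N), for 0.2 s.
At the end, for the whole second after the job is handed in: Caddy held still by the fingers 35 to 130 mm above the board, centre within 30 mm of the board's, lengths within 8 degrees, tin end far, level within 5 degrees; jar and tin fully down in their nests (within 9 mm of centre); ball within about 20 mm of the dish centre (horizontal distance between jar_centre and round_nest below 0.009 m and z of jar_centre in the frame of round_nest below 0.0575 m and angle between the z axis of each of jar_centre, tin_centre and the z axis of caddy, either way round below 0.12 rad and horizontal distance between tin_centre and rect_nest below 0.009 m and z of tin_centre in the frame of rect_nest below 0.05 m and distance between ball_centre and dish_centre below 0.028 m and angle between caddy's own z axis and vertical below 0.09 rad and z of caddy in the frame of board_top between 0.035 and 0.13 m and horizontal distance between caddy and board_top below 0.03 m and angle between the x axis of caddy and the y axis of board_top, either way round below 0.14 rad and y of rect_nest in the frame of board_top above 0.04 m and contact force between the fingers and caddy above 1 N and contact force between the fingers and jar below 0.2 N and contact force between the fingers and tin below 0.2 N and contact force between caddy and board below 0.1 N and linear speed of caddy below 0.03 m/s and angular speed of caddy below 0.15 rad/s); the arm keeps its last pose, push and grip.
It fails at once if the ball rolls out of the middle of the dish (more than about 30 mm sideways) (distance between ball_centre and dish_centre above 0.037 m).
It fails at once if the caddy is tipped more than 14 degrees (angle between caddy's own z axis and vertical above 0.25 rad).
It fails at once if lemon or garlic is disturbed (distance of any of lemon, garlic from where it was at the start of the episode above 0.03 m).
It also fails if it takes over 72 s, if anything falls off the work surface, if the arm or the gripper's body presses on something with over 40 N, if the wrist force passes 120 N, or if a joint passes its speed limit or range.

## Working session

There is one attempt and no reset: what is moved stays moved. The work goes in short steps, Python scripts to look and compute and a tool call to move; the robot and the scene stay as the last step left them, time stands still between calls to the robot, and variables do not carry over. Pictures are saved under pics/ and viewed, and the job is handed in when it is done.

Besides the shell and the picture viewer there is one more tool, called in YAML: its name, and indented under it one key for each argument. send_rows: Moves the arm, as the interface text tells. Its arguments: {"type":"object","properties":{"delta_pos":{"type":"array","items":{"type":"array","items":{"type":"number"}}},"twist":{"type":"array","items":{"type":"array","items":{"type":"number"}}},"claw":{"type":"array","items":{"type":"number"}},"squeeze":{"type":"number"}},"required":["delta_pos","twist","claw"]}

```bash
ls; mkdir -p pics; python3 - <<'E'
from bench import readout, capture
import cv2
print(readout.get_obs())
for n in ["scene","top","wrist"]:
    c=capture(n); cv2.imwrite(f"pics/{n}0.png",c["color"]); print(n,c["fx"],c["fy"],c["cx"],c["cy"],c["world_from_camera"],[k for k in c])
E
```

```text
pics
{'time': 0.0, 'q': array([-1.55533729e+00,  3.81204679e-01,  1.29820941e+00,  1.54309061e-05,
        1.46360422e+00, -2.15287778e-01]), 'joint_vel': array([0.00011608, 0.00044046, 0.0003945 , 0.00189195, 0.00164837,
       0.00021899]), 'tau': array([-6.37508510e-04, -4.37928665e+01, -2.24560350e+01,  7.12821004e-02,
        3.51949374e-02, -1.11315167e-04]), 'ee_pos': array([ 0.12579147, -0.53515205,  0.23815043]), 'eef_rot': array([-1.57218580e+00,  3.19548053e-04, -2.91084773e+00]), 'ft_force': array([-0.2807803 ,  0.59462129,  0.58821001]), 'wrist_torque': array([0.01503948, 0.00360011, 0.00635754]), 'width': 1.0011795140414936}
scene 365.62300020382065 365.62300020382065 315.47084421838696 194.98194366168713 [[-0.8395109   0.23547576 -0.48966583 -0.01497647]
 [-0.54320786 -0.34365168  0.76604748  0.76679493]
 [ 0.01211113  0.90909553  0.41641161  0.56943517]
 [ 0.          0.          0.          1.        ]] ['color', 'fx', 'fy', 'cx', 'cy', 'world_from_camera']
top 381.59057963838563 381.59057963838563 316.72109730223127 195.96859908715845 [[ 0.0266553   0.99623626 -0.0824792   0.43864746]
 [-0.99950738  0.02519328 -0.01871627 -0.10379845]
 [-0.01656791  0.08293746  0.99641702  1.32943412]
 [ 0.          0.          0.          1.        ]] ['color', 'fx', 'fy', 'cx', 'cy', 'world_from_camera']
wrist 286.0973668936812 286.0973668936812 318.24625965704774 197.54221743065517 [[ 2.28069856e-01  9.33266250e-01  2.77485580e-01  1.98014226e-01]
 [-9.73644700e-01  2.18720537e-01  6.46322279e-02 -5.19193554e-01]
 [-3.72718013e-04 -2.84913028e-01  9.58553299e-01  3.83849558e-01]
 [ 0.00000000e+00  0.00000000e+00  0.00000000e+00  1.00000000e+00]] ['color', 'fx', 'fy', 'cx', 'cy', 'world_from_camera']
```

View pics/scene0.png

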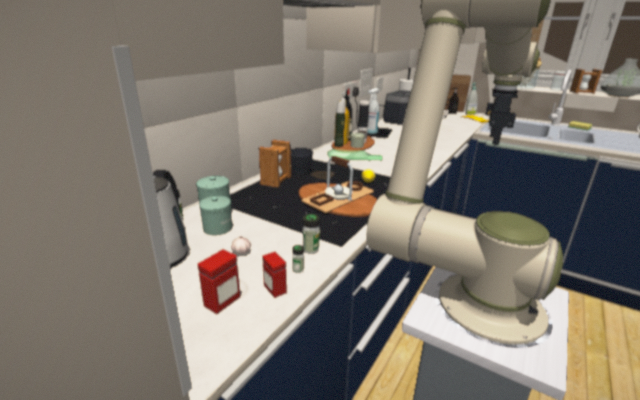

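View pics/top0.png

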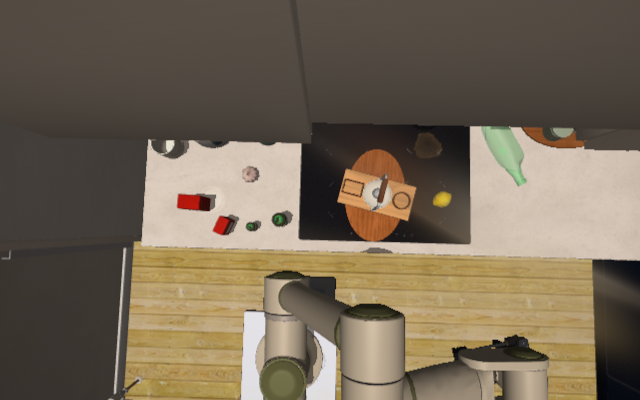

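View pics/wrist0.png

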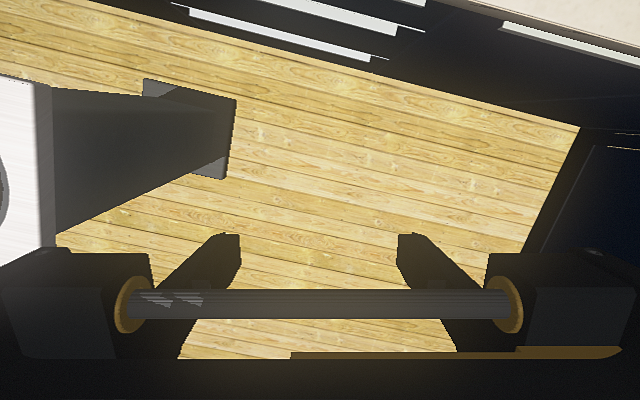

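The scene view shows both red tins at about (220,280) and (275,273), the jars at (311,233) and (298,259), and the garlic at (241,245). In the top view the job's jar is near (280,219), the small tin near (224,225), the rectangular nest near (352,187) and the round nest near (401,200). Next I'll zoom in and measure.

```bash
cat > h.py <<'E'
import numpy as np, cv2
from bench import readout, capture
def ray(c,u,v):
    T=np.array(c["world_from_camera"]); d=T[:3,:3]@np.array([(u-c["cx"])/c["fx"],-(v-c["cy"])/c["fy"],-1.]); return T[:3,3],d
def onplane(c,u,v,z):
    o,d=ray(c,u,v); return o+d*(z-o[2])/d[2]
def proj(c,p):
    T=np.array(c["world_from_camera"]); q=T[:3,:3].T@(np.array(p)-T[:3,3]); return np.array([c["cx"]+c["fx"]*q[0]/-q[2], c["cy"]-c["fy"]*q[1]/-q[2]])
def crop(img,x0,x1,y0,y1,s,name):
    cv2.imwrite(name,cv2.resize(img[y0:y1,x0:x1],None,fx=s,fy=s,interpolation=cv2.INTER_CUBIC))
E
python3 - <<'E'
from h import *
import pickle
t=capture("top"); s=capture("scene"); pickle.dump((t,s),open("ts0.pkl","wb"))
crop(t["color"],170,300,160,245,6,"pics/t_left.png")
crop(t["color"],320,460,145,245,5,"pics/t_right.png")
crop(s["color"],190,390,140,315,4,"pics/s_c.png")
E
```

```text
(no output)
```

View pics/t_left.png

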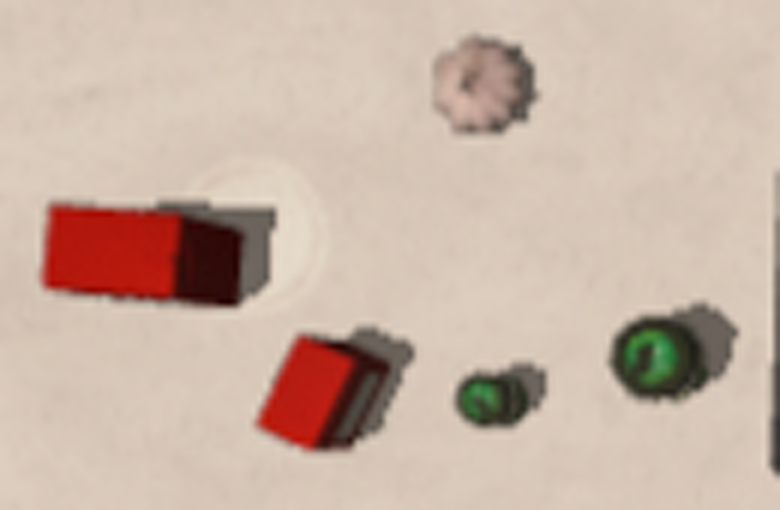

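View pics/t_right.png

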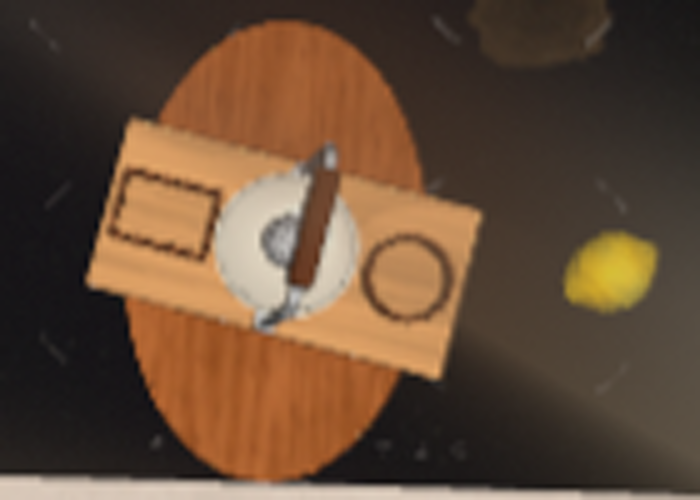

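View pics/s_c.png

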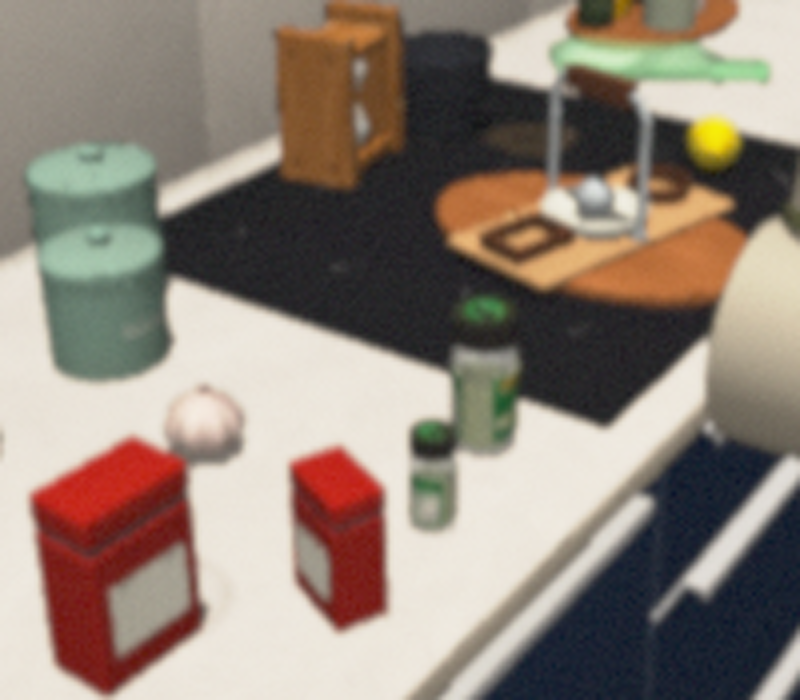

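The zoomed views show which parts the job needs: the smaller tin at top (224,225) and the larger jar at top (279,219). The caddy is skewed, with the rectangular nest on the left. Now the metric positions.

```bash
python3 - <<'E'
from h import *
import pickle
t,s=pickle.load(open("ts0.pkl","rb"))
img=t["color"]; hsv=cv2.cvtColor(img,cv2.COLOR_BGR2HSV).astype(int)
def rect_of(mask,z,name):
    n,lab,st,ce=cv2.connectedComponentsWithStats(mask.astype(np.uint8))
    for i in range(1,n):
        if st[i,4]>40:
            ys,xs=np.where(lab==i)
            P=np.array([onplane(t,x,y,z)[:2] for x,y in zip(xs,ys)])
            r=cv2.minAreaRect((P*1000).astype(np.float32))
            print(name,st[i],"mean",P.mean(0).round(4),"rect",r)
H,S,V=hsv[...,0],hsv[...,1],hsv[...,2]
red=((H<6)|(H>174))&(S>180)&(V>130)
red[:,:205]=0; red[:,300:]=0
rect_of(red,.09,"tin")
# jar lid: green inner
g=(H>40)&(H<85)&(S>80)&(V>60); g[:, :265]=0; g[:,300:]=0
rect_of(g,.105,"jargreen")
dark=(V<75)
m=dark.copy(); m[:, :268]=0; m[:,296:]=0; m[:205]=0; m[240:]=0
rect_of(m|g&True,.105,"jardark+green")
# caddy wood: light
wood=(H>8)&(H<22)&(S>70)&(V>190); wood[:, :330]=0; wood[:,430:]=0; wood[:150]=0; wood[245:]=0
cv2.imwrite("pics/wood.png",cv2.resize((wood*255).astype(np.uint8)[145:245,320:460],None,fx=5,fy=5,interpolation=0))
rect_of(wood,.017+.008,"caddy")
# dump pixel samples
for (u,v) in [(375,160),(345,200),(408,190),(383,190),(352,187),(376,220)]: print((u,v),img[v,u],hsv[v,u])
E
```

```text
tin [214 217  15  17 156] mean [0.4388 0.2292] rect ((438.9910888671875, 228.91636657714844), (30.89324188232422, 51.95295333862305), 65.81062316894531)
jargreen [274 215  10  10  64] mean [0.4628 0.0408] rect ((462.71630859375, 41.4833984375), (27.381269454956055, 27.125198364257812), 46.80853271484375)
jardark+green [273 213  15  13 157] mean [0.4623 0.0363] rect ((462.9145812988281, 35.074440002441406), (38.56406784057617, 45.03654861450195), 1.8983232975006104)
caddy [344 170  34  17 220] mean [ 0.6163 -0.2208] rect ((609.1806640625, -226.20738220214844), (111.33312225341797, 40.01054000854492), 76.14668273925781)
caddy [344 181  18  14 165] mean [ 0.5795 -0.2007] rect ((579.4801025390625, -200.56146240234375), (55.670066833496094, 35.1988410949707), 77.25090026855469)
caddy [375 181  41  39 498] mean [ 0.5341 -0.3529] rect ((542.0877075195312, -347.337890625), (111.84699249267578, 113.82842254638672), 76.1459732055664)
caddy [338 191  33  19 280] mean [ 0.5344 -0.2042] rect ((540.1693115234375, -210.3406982421875), (113.33770751953125, 44.48446273803711), 76.47164154052734)
caddy [395 200  12   7  45] mean [ 0.5291 -0.3644] rect ((527.2750854492188, -364.23345947265625), (39.52378463745117, 16.975255966186523), 75.35387420654297)
(375, 160) [ 46  87 152] [ 12 178 152]
(345, 200) [100 159 220] [ 15 139 220]
(408, 190) [ 95 147 202] [ 15 135 202]
(383, 190) [ 46  69 110] [ 11 148 110]
(352, 187) [ 90 143 199] [ 15 140 199]
(376, 220) [ 53 104 182] [ 12 181 182]
```

View pics/wood.png

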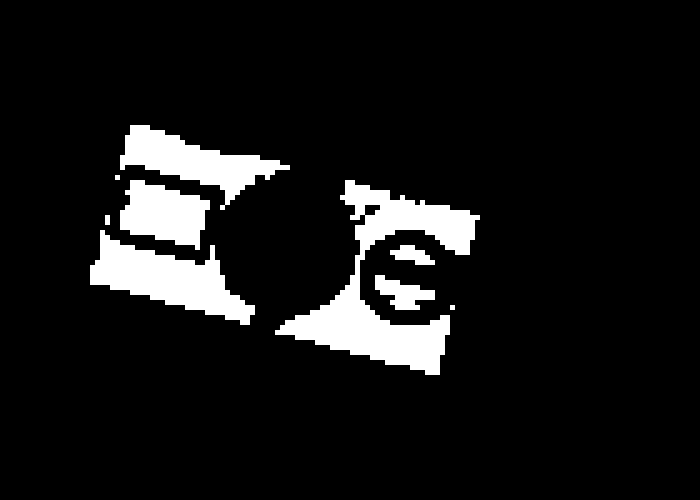

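```bash
python3 - <<'E'
from h import *
import pickle
t,s=pickle.load(open("ts0.pkl","rb"))
img=t["color"]; hsv=cv2.cvtColor(img,cv2.COLOR_BGR2HSV).astype(int)
H,S,V=hsv[...,0],hsv[...,1],hsv[...,2]
def W(mask,z):
    ys,xs=np.where(mask); return np.array([onplane(t,x,y,z)[:2] for x,y in zip(xs,ys)])
wood=(H>8)&(H<22)&(S>70)&(S<160)&(V>150); wood[:, :330]=0; wood[:,430:]=0; wood[:150]=0; wood[245:]=0
n,lab,st,ce=cv2.connectedComponentsWithStats(wood.astype(np.uint8))
m=np.isin(lab,[i for i in range(1,n) if st[i,4]>30])
P=W(m,.025)
print("caddy",cv2.minAreaRect((P*1000).astype(np.float32)))
bd=(H>7)&(H<18)&(S>160)&(V>90); bd[:, :330]=0; bd[:,430:]=0; bd[:140]=0; bd[242:]=0
allm=(bd|m).astype(np.uint8)
cs,_=cv2.findContours(bd.astype(np.uint8),cv2.RETR_EXTERNAL,cv2.CHAIN_APPROX_NONE)
pts=np.vstack([c[:,0] for c in cs if cv2.contourArea(c)>150])
hull=cv2.convexHull(pts)[:,0]
Pw=np.array([onplane(t,x,y,.017)[:2] for x,y in pts])*1000
Hw=cv2.convexHull(Pw.astype(np.float32))[:,0]
# densify not needed
print("board ell",cv2.fitEllipse(Hw.astype(np.float32)), "hull n",len(Hw))
cs2,_=cv2.findContours(bd.astype(np.uint8),cv2.RETR_LIST,cv2.CHAIN_APPROX_NONE)
vis=cv2.resize(img[140:245,320:460],None,fx=5,fy=5,interpolation=0)
for x,y in hull: cv2.circle(vis,(int((x-320)*5+2),int((y-140)*5+2)),3,(255,0,0),-1)
cv2.imwrite("pics/bd.png",vis)
big=((H<6)|(H>174))&(S>150)&(V>130); big[:,210:]=0; big[:180]=0
ys,xs=np.where(big); print("big px",xs.min(),xs.max(),ys.min(),ys.max())
for z in (.09,.11,.13): print(z,cv2.minAreaRect((W(big,z)*1000).astype(np.float32)))
# triangulate large tin far-right top corner and base corner from scene: top-left crop coords /4 + offs
def tri(a,b):
    o1,d1=ray(t,*a);o2,d2=ray(s,*b);A=np.stack([d1,-d2],1);x=np.linalg.lstsq(A,o2-o1,rcond=None)[0]
    p,q=o1+d1*x[0],o2+d2*x[1];return (p+q)/2,np.linalg.norm(p-q)
# large tin top corners: top view crop(6): near-right (180,298); scene crop(4): right top corner (185,465)
print(tri((170+180/6,160+213/6),(190+133/4,140+440/4)))
print(tri((170+176/6,160+297/6),(190+185/4,140+462/4)))
print("jar lid",tri((170+650/6,160+357/6),(190+487/4,140+308/4)))
# tin base from scene: bottom corner
print("tin bottom corner",onplane(s,190+342/4,140+628/4,0),onplane(s,190+387/4,140+607/4,0))
print("jar base-front", onplane(s,190+485/4,140+450/4,0), "lemon",onplane(t,442,199,.03),"garlic",onplane(t,250,174,.03),"smalljar",onplane(t,250,227,.07))
E
```

```text
caddy ((558.612060546875, -282.58038330078125), (247.73606872558594, 121.42760467529297), 76.3838119506836)
board ell ((557.089599609375, -278.284912109375), (204.52435302734375, 318.92425537109375), 86.2469711303711) hull n 47
big px 177 199 195 209
0.09 ((512.38818359375, 340.0537414550781), (70.65624237060547, 46.1734504699707), 87.5280990600586)
0.11 ((511.1982421875, 332.89154052734375), (69.51605987548828, 45.42837905883789), 87.5280990600586)
0.13 ((510.00848388671875, 325.7293701171875), (68.37594604492188, 44.683311462402344), 87.5280532836914)
(array([0.53103507, 0.29391857, 0.11368864]), np.float64(0.0007100378777135504))
(array([0.48757332, 0.294597  , 0.11538647]), np.float64(0.0035168936837894067))
jar lid (array([0.46085658, 0.04003376, 0.10640187]), np.float64(0.000589480023115438))
tin bottom corner [0.42244074 0.24877473 0.        ] [0.41193737 0.21946841 0.        ]
jar base-front [0.45549089 0.04863315 0.        ] lemon [ 0.54663963 -0.50513181  0.03      ] garlic [0.6162952  0.15238415 0.03      ] smalljar [0.43462263 0.13723292 0.07      ]
```

View pics/bd.png

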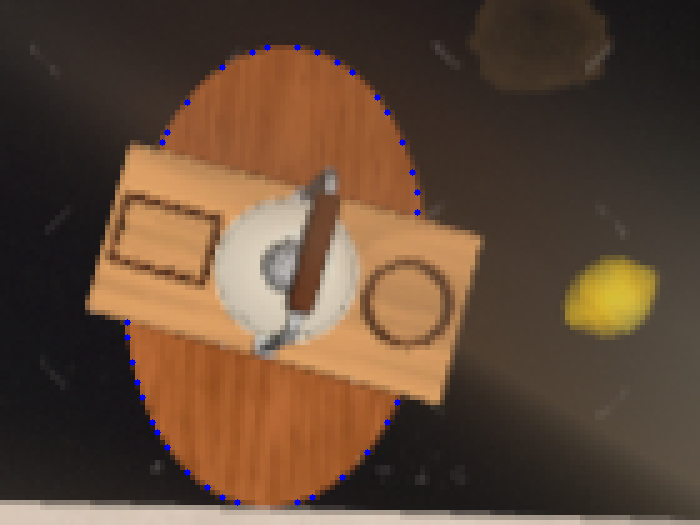

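The caddy is centred at about (0.559, -0.283) with a yaw of about 76.4°. The board is at about (0.557, -0.278), with its length pointing about -3°. The jar is at (0.462, 0.040) and the small tin at (0.439, 0.229), with its length at about -24°. The large tin is about 112 mm tall and close by, so I'll grip the small tin high. Next, a planning helper.

```bash
cat >> h.py <<'E'
from scipy.spatial.transform import Rotation as Rn
def pose():
    o=readout.get_obs(); return np.array(o["ee_pos"]), Rn.from_euler("xyz",o["eef_rot"]), o
def down(yaw): return Rn.from_euler("xyz",[-np.pi/2,0,yaw])
def plan(p1,yaw1,n,smooth=False,z=None,start=None):
    """print rows from present pose to p1,yaw1"""
    p0,R0,_=pose()
    if start is not None: p0,R0=start
    R1=down(yaw1); rv=(R0.inv()*R1).as_rotvec(); p1=np.array(p1)
    D=[];T=[];p,R=p0,R0
    for i in range(1,n+1):
        a=i/n
        if smooth: a=10*a**3-15*a**4+6*a**5
        pt=p0+(p1-p0)*a; Rt=R0*Rn.from_rotvec(rv*a)
        d=np.round(R.inv().apply(pt-p)*100,2); w=np.round((R.inv()*Rt).as_rotvec(),3)
        D.append(d.tolist());T.append(w.tolist()); p=p+R.apply(d/100); R=R*Rn.from_rotvec(w)
    for k in range(0,n,5): print("D",D[k:k+5],"\nT",T[k:k+5])
    return p,R
def show():
    p,R,o=pose(); e=R.as_euler("xyz"); print("t",round(o["time"],2),"p",p.round(4),"rpy",e.round(4),"F",np.round(o["ft_force"],1),"w",round(o["width"]*8.81,2),"q",np.round(o["q"],2))
E
python3 -c "
from h import *
plan([.462,.04,.22],np.radians(-104),15)"
```

```text
D [[-3.06, 0.13, -3.22], [-3.29, 0.12, -2.99], [-3.49, 0.13, -2.74], [-3.69, 0.12, -2.48], [-3.85, 0.13, -2.2]] 
T [[0.0, -0.073, -0.0], [0.0, -0.073, -0.0], [0.0, -0.073, -0.0], [0.0, -0.073, -0.0], [0.0, -0.073, -0.0]]
D [[-4.01, 0.12, -1.92], [-4.14, 0.13, -1.62], [-4.24, 0.13, -1.31], [-4.33, 0.12, -1.0], [-4.39, 0.13, -0.68]] 
T [[0.0, -0.073, -0.0], [0.0, -0.073, -0.0], [0.0, -0.073, -0.0], [0.0, -0.073, -0.0], [0.0, -0.073, -0.0]]
D [[-4.43, 0.12, -0.36], [-4.44, 0.13, -0.04], [-4.43, 0.12, 0.29], [-4.4, 0.12, 0.61], [-4.34, 0.12, 0.94]] 
T [[0.0, -0.073, -0.0], [0.0, -0.073, -0.001], [0.0, -0.074, 0.0], [0.0, -0.073, 0.0], [0.0, -0.073, 0.0]]
```

send_rows:
  delta_pos:
    - [-3.1, 0.1, -3.2]
    - [-3.3, 0.1, -3.0]
    - [-3.5, 0.1, -2.7]
    - [-3.7, 0.1, -2.5]
    - [-3.9, 0.1, -2.2]
  twist:
    - [0, -0.073, 0]
    - [0, -0.073, 0]
    - [0, -0.073, 0]
    - [0, -0.073, 0]
    - [0, -0.073, 0]
  claw: [8.8, 8.8, 8.8, 8.8, 8.8]

```text
time: 0.75
ee_pos: [0.2396, -0.3419, 0.2337]
eef_rot: [-1.571, 0.0, -2.543]
ft_force: [-0.2, 0.0, -0.0]
width: 0.997
```

send_rows:
  delta_pos:
    - [-4.0, 0.1, -1.9]
    - [-4.1, 0.1, -1.6]
    - [-4.2, 0.1, -1.3]
    - [-4.3, 0.1, -1.0]
    - [-4.4, 0.1, -0.7]
  twist:
    - [0, -0.073, 0]
    - [0, -0.073, 0]
    - [0, -0.073, 0]
    - [0, -0.073, 0]
    - [0, -0.073, 0]
  claw: [8.8, 8.8, 8.8, 8.8, 8.8]

```text
time: 1.25
ee_pos: [0.351, -0.1511, 0.2289]
eef_rot: [-1.57, -0.0, -2.178]
ft_force: [0.2, -0.8, -0.2]
width: 0.995
```

send_rows:
  delta_pos:
    - [-4.4, 0.1, -0.4]
    - [-4.4, 0.1, 0]
    - [-4.4, 0.1, 0.3]
    - [-4.4, 0.1, 0.6]
    - [-4.3, 0.1, 0.9]
  twist:
    - [0, -0.073, 0]
    - [0, -0.073, 0]
    - [0, -0.073, 0]
    - [0, -0.073, 0]
    - [0, -0.073, 0]
  claw: [8.8, 8.8, 8.8, 8.8, 8.8]

```text
time: 1.75
ee_pos: [0.4622, 0.0398, 0.2238]
eef_rot: [-1.57, -0.0, -1.812]
ft_force: [-0.3, -0.9, 0.2]
width: 0.998
```

send_rows:
  delta_pos:
    - [0, 0, 0]
    - [0, 0, 0]
  twist:
    - [0, 0, 0]
    - [0, 0, 0]
  claw: [8.8, 8.8]

```text
time: 1.95
ee_pos: [0.4615, 0.0384, 0.2235]
eef_rot: [-1.571, -0.0, -1.814]
ft_force: [-0.5, -0.4, -0.0]
width: 0.999
```

```bash
python3 -c "
from h import *
import pickle
c=capture('wrist'); cv2.imwrite('pics/w1.png',c['color']); pickle.dump(c,open('w1.pkl','wb')); show()
print(proj(c,[.462,.04,.105]),proj(c,[.462,.04,0]),proj(c,pose()[0]))"
```

```text
t 2.0 p [0.4613 0.0376 0.2236] rpy [-1.5713e+00 -3.0000e-04 -1.8160e+00] F [0.1 0.2 0.1] w 8.79 q [-0.18  0.24  1.55 -0.    1.35  0.07]
[317.61991354 190.06165368] [317.77726061 169.06812116] [317.00244432 249.64241981]
```

View pics/w1.png

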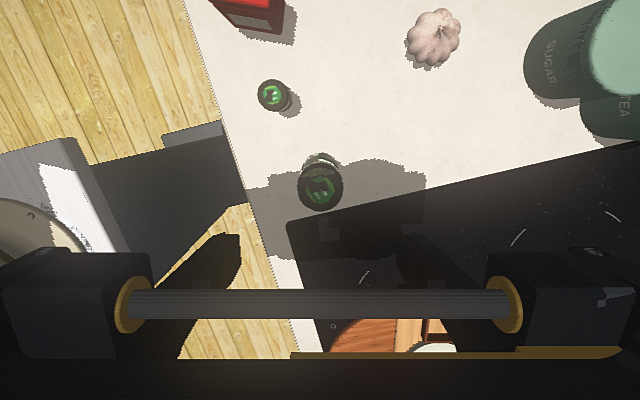

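The wrist view shows the jar lid at about (320,187), with the small jar at (274,95) and the garlic at (433,38). I'll refine the jar's position from the lid.

```bash
python3 - <<'E'
from h import *
import pickle
c=pickle.load(open('w1.pkl','rb')); img=c['color']; g=cv2.cvtColor(img,cv2.COLOR_BGR2GRAY)
crop(img,270,370,140,225,7,"pics/w1c.png")
hsv=cv2.cvtColor(img,cv2.COLOR_BGR2HSV).astype(int)
gr=(hsv[...,0]>45)&(hsv[...,0]<85)&(hsv[...,1]>90); gr[:, :290]=0; gr[:,350:]=0; gr[:160]=0;gr[215:]=0
ys,xs=np.where(gr); print(len(xs),xs.min(),xs.max(),ys.min(),ys.max(),xs.mean(),ys.mean())
print(onplane(c,(xs.min()+xs.max())/2,(ys.min()+ys.max())/2,.105))
E
```

```text
Traceback (most recent call last):
ValueError: zero-size array to reduction operation minimum which has no identity
```

View pics/w1c.png

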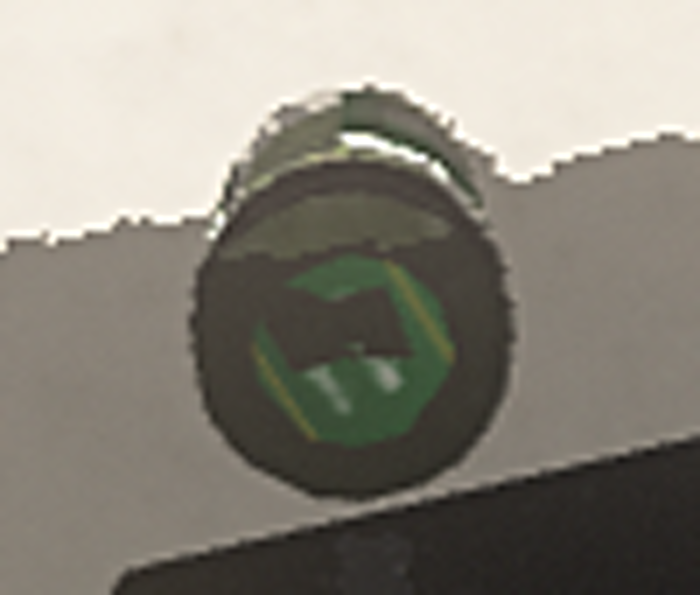

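The zoomed lid's label centre is at about (320.1, 189.4) in full pixels.

```bash
python3 - <<'E'
from h import *
import pickle
c=pickle.load(open('w1.pkl','rb'))
j=onplane(c,320.1,189.4,.105); print(j)
p,R=plan([j[0],j[1],.075],np.radians(-104),5)
plan([j[0],j[1],.045],np.radians(-104),2,start=(p,R))
E
```

```text
[0.4644573  0.04006221 0.105     ]
D [[-0.06, 2.97, 0.05], [-0.07, 2.97, 0.05], [-0.06, 2.98, 0.05], [-0.07, 2.97, 0.05], [-0.06, 2.97, 0.06]] 
T [[0.0, -0.0, 0.0], [0.0, -0.0, 0.0], [0.0, -0.001, 0.0], [0.0, 0.0, 0.0], [0.001, 0.0, 0.0]]
D [[-0.0, 1.5, -0.0], [-0.0, 1.5, -0.01]] 
T [[-0.0, 0.0, 0.0], [-0.0, 0.0, 0.0]]
```

send_rows:
  delta_pos:
    - [-0.1, 3.0, 0]
    - [-0.1, 3.0, 0]
    - [0, 3.0, 0.1]
    - [-0.1, 3.0, 0.1]
    - [0, 3.0, 0]
  twist:
    - [0, 0, 0]
    - [0, 0, 0]
    - [0, 0, 0]
    - [0, 0, 0]
    - [0, 0, 0]
  claw: [8.8, 8.8, 8.8, 8.8, 8.8]

```text
time: 2.5
ee_pos: [0.4641, 0.0388, 0.0731]
eef_rot: [-1.57, -0.0, -1.819]
ft_force: [0.2, -0.4, -1.0]
width: 0.998
```

send_rows:
  delta_pos:
    - [0, 1.5, 0]
    - [0, 1.4, 0]
    - [0, 0, 0]
  twist:
    - [0, 0, 0]
    - [0, 0, 0]
    - [0, 0, 0]
  claw: [8.8, 8.8, 8.8]

```text
time: 2.8
ee_pos: [0.4633, 0.039, 0.0438]
eef_rot: [-1.574, -0.0, -1.819]
ft_force: [0.4, -0.2, -0.1]
width: 0.996
```

send_rows:
  delta_pos:
    - [0, 0, 0]
    - [0, 0, 0]
    - [0, 0, 0]
    - [0, 0, 0]
    - [0, 0, 0]
  twist:
    - [0, 0, 0]
    - [0, 0, 0]
    - [0, 0, 0]
    - [0, 0, 0]
    - [0, 0, 0]
  claw: [6, 4, 3.5, 3.5, 3.5]
  squeeze: 12

```text
time: 3.3
ee_pos: [0.4644, 0.0403, 0.045]
eef_rot: [-1.57, 0.0, -1.816]
ft_force: [-0.2, 0.3, 0.7]
width: 0.569
```

```bash
python3 -c "
from h import *
import pickle
show()"
```

```text
t 3.3 p [0.4644 0.0403 0.045 ] rpy [-1.5702  0.     -1.8157] F [-0.2  0.3  0.7] w 5.01 q [-0.17  0.49  1.79 -0.    0.85  0.08]
```

send_rows:
  delta_pos:
    - [0, 0, 0]
    - [0, 0, 0]
    - [0, 0, 0]
  twist:
    - [0, 0, 0]
    - [0, 0, 0]
    - [0, 0, 0]
  claw: [3.5, 3.5, 3.5]

```text
time: 3.6
ee_pos: [0.4643, 0.0403, 0.0448]
eef_rot: [-1.571, 0.0, -1.816]
ft_force: [-0.3, 1.1, 2.3]
width: 0.503
```

send_rows:
  delta_pos:
    - [0, -1, 0]
    - [0, -2, 0]
    - [0, -3, 0]
    - [0, -4, 0]
    - [0, -4, 0]
  twist:
    - [0, 0, 0]
    - [0, 0, 0]
    - [0, 0, 0]
    - [0, 0, 0]
    - [0, 0, 0]
  claw: [3.5, 3.5, 3.5, 3.5, 3.5]

```text
time: 4.1
ee_pos: [0.4638, 0.0404, 0.1867]
eef_rot: [-1.571, -0.0, -1.816]
ft_force: [0.1, -1.3, -0.3]
width: 0.501
```

```bash
python3 - <<'E'
from h import *
import pickle
show()
c=capture('wrist'); cv2.imwrite('pics/w2.png',c['color']); pickle.dump(c,open('w2.pkl','wb')); show()
cy=np.radians(76.4); C=np.array([.5586,-.2826]); rn=C-.085*np.array([np.cos(cy),np.sin(cy)]); print(rn)
# waypoint hover over round nest at jar base z 0.15
plan([rn[0],rn[1],.205],np.radians(-103.6),10)
E
```

```text
t 4.1 p [0.4638 0.0404 0.1867] rpy [-1.5713 -0.     -1.8158] F [ 0.1 -1.3 -0.3] w 4.42 q [-0.17  0.28  1.61  0.    1.25  0.08]
t 4.15 p [0.4663 0.0401 0.1928] rpy [-1.5604e+00  9.0000e-04 -1.8155e+00] F [ 2.  -0.3  5.5] w 4.44 q [-0.17  0.28  1.6   0.    1.25  0.08]
[ 0.53861292 -0.36521669]
D [[3.76, -0.11, 1.68], [3.76, -0.11, 1.69], [3.76, -0.11, 1.68], [3.76, -0.11, 1.67], [3.76, -0.12, 1.68]] 
T [[-0.001, -0.001, -0.0], [-0.001, -0.0, -0.0], [-0.001, -0.001, -0.0], [-0.001, -0.001, -0.0], [-0.001, -0.001, -0.0]]
D [[3.76, -0.11, 1.67], [3.77, -0.12, 1.67], [3.76, -0.12, 1.66], [3.77, -0.12, 1.66], [3.77, -0.12, 1.66]] 
T [[-0.001, -0.0, -0.0], [-0.001, -0.001, -0.001], [-0.001, -0.001, 0.0], [-0.001, -0.001, 0.0], [-0.001, -0.0, 0.0]]
```

View pics/w2.png

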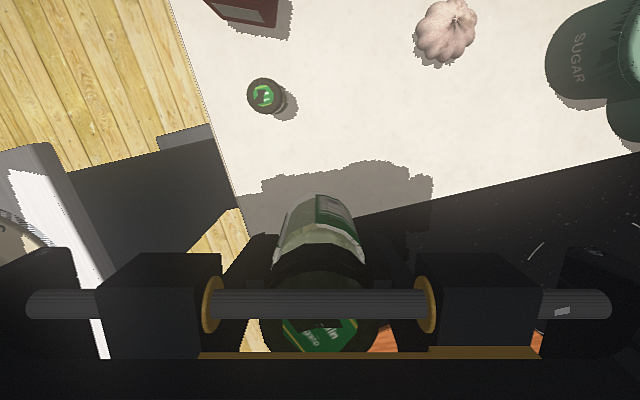

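The jar is held at an opening of 4.4 cm. I'll fly high over the handle to a viewpoint past the round nest, so the wrist camera can see it.

```bash
python3 - <<'E'
from h import *
p,R=plan([.50,-.10,.255],np.radians(-103.6),5,start=(np.array([.4643,.0403,.185]),down(-1.8158)))
plan([.52,-.443,.255],np.radians(-103.6),10,start=(p,R))
E
```

```text
D [[2.55, -1.4, 1.37], [2.55, -1.4, 1.37], [2.55, -1.4, 1.37], [2.56, -1.4, 1.36], [2.56, -1.4, 1.36]] 
T [[0.0, -0.002, -0.0], [0.0, -0.001, 0.0], [0.0, -0.002, 0.0], [-0.0, -0.001, -0.0], [0.0, -0.002, -0.0]]
D [[3.29, -0.0, 1.0], [3.28, -0.0, 1.0], [3.29, -0.0, 1.0], [3.29, -0.0, 1.0], [3.28, -0.0, 1.0]] 
T [[0.0, 0.0, 0.0], [0.0, 0.0, 0.0], [0.0, 0.0, 0.0], [0.0, 0.0, 0.0], [0.0, 0.0, -0.0]]
D [[3.29, -0.0, 1.0], [3.29, -0.0, 1.0], [3.28, -0.0, 0.99], [3.29, -0.0, 1.0], [3.29, -0.0, 1.0]] 
T [[0.0, 0.0, -0.0], [0.0, 0.0, 0.0], [0.0, 0.0, -0.0], [-0.0, 0.0, -0.0], [0.0, 0.0, -0.0]]
```

send_rows:
  delta_pos:
    - [2.5, -1.4, 1.4]
    - [2.6, -1.4, 1.4]
    - [2.6, -1.4, 1.3]
    - [2.5, -1.4, 1.4]
    - [2.6, -1.4, 1.4]
  twist:
    - [0, -0.002, 0]
    - [0, -0.001, 0]
    - [0, -0.002, 0]
    - [0, -0.001, 0]
    - [0, -0.002, 0]
  claw: [3.5, 3.5, 3.5, 3.5, 3.5]

```text
time: 4.65
ee_pos: [0.5005, -0.1015, 0.2557]
eef_rot: [-1.571, 0.0, -1.808]
ft_force: [0.6, 0.1, -1.0]
width: 0.501
```

send_rows:
  delta_pos:
    - [3.3, 0, 1]
    - [3.3, 0, 1]
    - [3.3, 0, 1]
    - [3.3, 0, 1]
    - [3.3, 0, 1]
  twist:
    - [0, 0, 0]
    - [0, 0, 0]
    - [0, 0, 0]
    - [0, 0, 0]
    - [0, 0, 0]
  claw: [3.5, 3.5, 3.5, 3.5, 3.5]

```text
time: 5.15
ee_pos: [0.5102, -0.2739, 0.255]
eef_rot: [-1.571, 0.0, -1.808]
ft_force: [0.5, 0.3, -0.4]
width: 0.499
```

send_rows:
  delta_pos:
    - [3.4, 0, 1]
    - [3.4, 0, 1]
    - [3.4, 0, 1]
    - [3.3, 0, 1]
    - [2.5, 0, 0.8]
  twist:
    - [0, 0, 0]
    - [0, 0, 0]
    - [0, 0, 0]
    - [0, 0, 0]
    - [0, 0, 0]
  claw: [3.5, 3.5, 3.5, 3.5, 3.5]

```text
time: 5.65
ee_pos: [0.5191, -0.4412, 0.2546]
eef_rot: [-1.571, 0.0, -1.809]
ft_force: [0.3, 0.5, -0.4]
width: 0.504
```

send_rows:
  delta_pos:
    - [0, 0, 0]
    - [0, 0, 0]
    - [0, 0, 0]
  twist:
    - [0, 0, 0]
    - [0, 0, 0]
    - [0, 0, 0]
  claw: [3.5, 3.5, 3.5]

```text
time: 5.95
ee_pos: [0.5197, -0.4383, 0.2551]
eef_rot: [-1.571, 0.0, -1.807]
ft_force: [0.4, -0.7, -1.3]
width: 0.497
```

```bash
python3 - <<'E'
from h import *
import pickle
show()
c=capture('wrist'); cv2.imwrite('pics/w3.png',c['color']); t=capture('top'); pickle.dump((c,t),open('w3.pkl','wb')); show()
crop(t["color"],320,460,145,245,5,"pics/t3.png")
print(proj(c,[.5386,-.3652,.025]))
E
```

```text
t 5.95 p [ 0.5197 -0.4383  0.2551] rpy [-1.5708e+00  2.0000e-04 -1.8069e+00] F [ 0.4 -0.7 -1.3] w 4.38 q [-0.87  0.61  0.85  0.    1.68 -0.64]
t 6.05 p [ 0.5198 -0.4383  0.2553] rpy [-1.5705e+00 -1.0000e-04 -1.8066e+00] F [ 0.8  0.2 -0.4] w 4.4 q [-0.87  0.61  0.85  0.    1.68 -0.64]
[318.52101367 110.18010633]
```

View pics/w3.png

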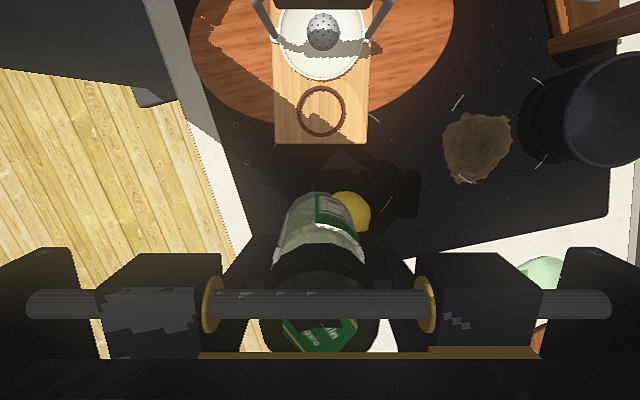

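The wrist view shows the ring at about (321,111), the ball in the middle of the dish at (323,33), and the held jar's base edge near row 193. I'll fit the ring and the jar's offset in the hand.

```bash
python3 - <<'E'
from h import *
import pickle
c,t=pickle.load(open('w3.pkl','rb')); img=c['color']
crop(img,255,385,0,150,4,"pics/w3ring.png")
crop(img,255,385,170,270,6,"pics/w3jar.png")
hsv=cv2.cvtColor(img,cv2.COLOR_BGR2HSV).astype(int)
print([ (r,hsv[r,320].tolist()) for r in range(80,142,3)])
p,R,_=pose()
# jar base arc expected pixel for delta
for d in (-4,-2,0,2,4):
    for a in (1,): print(d,proj(c,p+R.apply([d/1e3-.0225,.045,0])),proj(c,p+R.apply([d/1e3,-.060,0])))
E
```

```text
[(80, [14, 104, 123]), (83, [16, 115, 236]), (86, [11, 137, 132]), (89, [14, 101, 68]), (92, [16, 115, 236]), (95, [16, 118, 230]), (98, [16, 116, 230]), (101, [16, 117, 229]), (104, [16, 116, 230]), (107, [16, 116, 228]), (110, [16, 117, 228]), (113, [16, 117, 229]), (116, [16, 117, 244]), (119, [14, 116, 121]), (122, [15, 122, 125]), (125, [14, 116, 125]), (128, [15, 122, 123]), (131, [14, 120, 123]), (134, [12, 141, 76]), (137, [15, 123, 110]), (140, [15, 124, 128])]
-4 [317.32531805 183.2249251 ] [316.68050457 315.14502292]
-2 [317.33077351 186.05874233] [316.69459503 319.85283764]
0 [317.33619731 188.87611051] [316.70852874 324.50827893]
2 [317.34158971 191.67717244] [316.7223083  329.11221592]
4 [317.346951   194.46206927] [316.73593625 333.66549863]
```

View pics/w3ring.png

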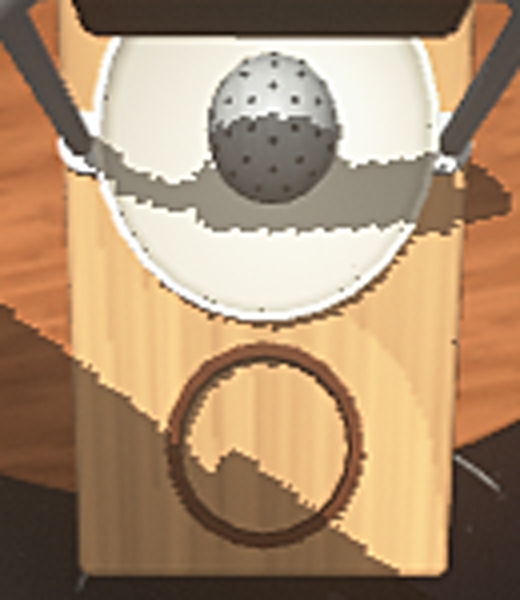

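View pics/w3jar.png

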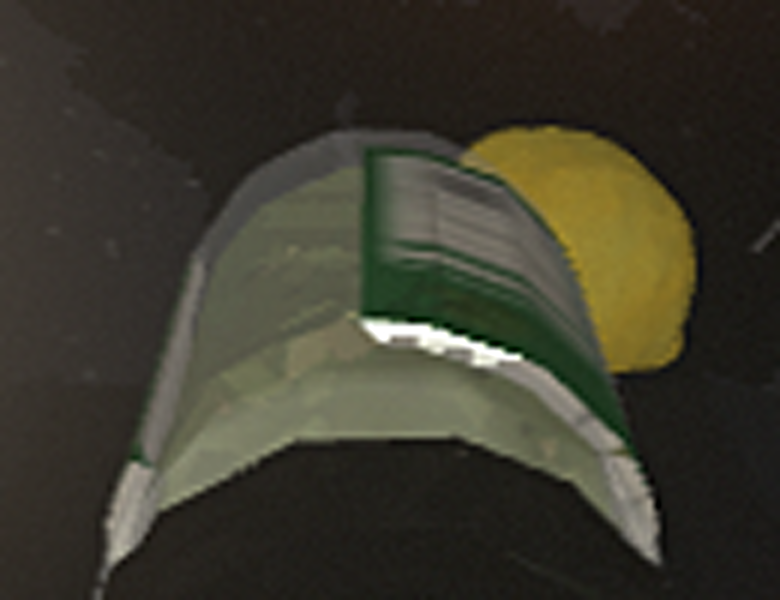

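```bash
python3 - <<'E'
from h import *
import pickle
c,t=pickle.load(open('w3.pkl','rb'))
p,R,_=pose()
rc=onplane(c,320.9,111.2,.041); print("ring",rc, "tool-frame", R.inv().apply(rc-p))
for a,b in [((296.6,111),(345.4,111)),((321,85.6),(321,136.9))]: 
    A,B=onplane(c,*a,.041),onplane(c,*b,.041); print("diam",np.linalg.norm(A-B))
j=onplane(c,320.6,190.9,p[2]-.045); print("jar arc in tool",R.inv().apply(j-p))
# caddy lower corners (z .025): crop (80,575),(445,572)
A=onplane(c,255+79/4,574/4,.025);B=onplane(c,255+446/4,574/4,.025); print(A,B,np.linalg.norm(A-B), "dir y deg",np.degrees(np.arctan2(*(A-B)[[1,0]])))
# left edge and right edge direction: left (62,180)->(79,560); right (470,180)->(448,560)
for a,b in [((64,190),(79,560)),((467,190),(449,560))]:
    A=onplane(c,255+a[0]/4,a[1]/4,.025);B=onplane(c,255+b[0]/4,b[1]/4,.025); print("edge deg",np.degrees(np.arctan2(*(A-B)[[1,0]])))
    print(A,B)
# from top cam: ring & rect
for n,u,v in [("ring",320+406/5,140+303/5),("ringB",320+407/5-.4,145+278/5-.4)]: print(n,onplane(t,u,v,.041))
print("ball",onplane(c,255+274/4,128/4,.017+.027))
E
```

```text
ring [ 0.54105776 -0.36710617  0.041     ] tool-frame [-0.07424019  0.21432632  0.00395563]
diam 0.05873910745943868
diam 0.059167523218751045
jar arc in tool [-0.02105421  0.04499787  0.00224886]
[ 0.47370991 -0.39207187  0.025     ] [ 0.58943473 -0.42000951  0.025     ] 0.11904933964082301 dir y deg 166.42766783443636
edge deg 76.3012802096756
[ 0.5005037  -0.28292589  0.025     ] [ 0.47494748 -0.3877719   0.025     ]
edge deg 76.4074607162534
[ 0.61658555 -0.3109191   0.025     ] [ 0.59121702 -0.41583982  0.025     ]
ring [ 0.53683352 -0.3648938   0.041     ]
ringB [ 0.53816908 -0.36421046  0.041     ]
ball [ 0.56335467 -0.28593596  0.044     ]
```

View pics/t3.png

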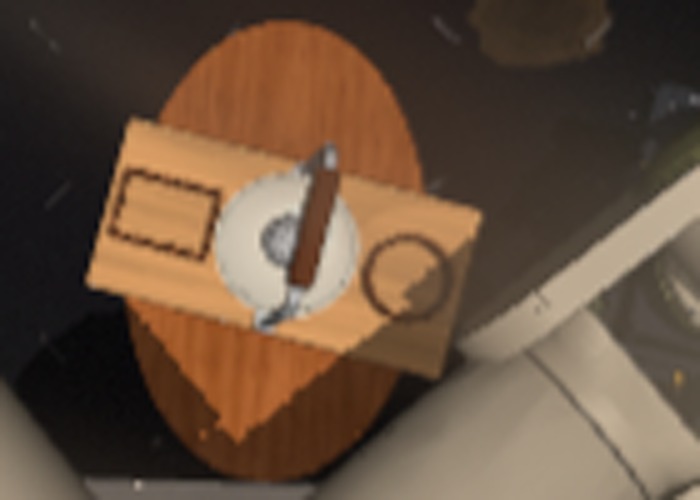

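The wrist camera reads about 4 mm off along the jaw axis at that depth. The held jar and the top view show the same offset, so I'm aiming at (0.5375, -0.3644). Going in now.

send_rows:
  delta_pos:
    - [-1, 0, 0]
    - [-2, 1, 0]
    - [-2.3, 2, 0]
    - [-1.6, 3, 0]
    - [-0.7, 3.5, 0]
  twist:
    - [0, 0, 0]
    - [0, 0, 0]
    - [0, 0, 0]
    - [0, 0, 0]
    - [0, 0, 0]
  claw: [3.5, 3.5, 3.5, 3.5, 3.5]

```text
time: 6.55
ee_pos: [0.5383, -0.3631, 0.1603]
eef_rot: [-1.568, -0.001, -1.806]
ft_force: [-0.4, -0.9, -0.7]
width: 0.503
```

send_rows:
  delta_pos:
    - [0, 2.5, 0]
    - [0, 1.5, 0]
    - [0, 0.5, 0]
    - [0, 0, 0]
    - [0, 0, 0]
  twist:
    - [0, 0, 0]
    - [0, 0, 0]
    - [0, 0, 0]
    - [0, 0, 0]
    - [0, 0, 0]
  claw: [3.5, 3.5, 3.5, 3.5, 3.5]

```text
time: 7.05
ee_pos: [0.5378, -0.3656, 0.116]
eef_rot: [-1.569, -0.001, -1.808]
ft_force: [0.1, -0.1, -0.4]
width: 0.499
```

```bash
python3 - <<'E'
from h import *
show()
c=capture('wrist'); cv2.imwrite('pics/w4.png',c['color']); s=capture("scene"); show()
crop(s["color"],290,390,140,230,7,"pics/s4.png")
E
```

```text
t 7.05 p [ 0.5378 -0.3656  0.116 ] rpy [-1.5692e+00 -1.0000e-03 -1.8075e+00] F [ 0.1 -0.1 -0.4] w 4.4 q [-0.78  0.65  1.18  0.    1.31 -0.54]
t 7.15 p [ 0.5378 -0.3658  0.116 ] rpy [-1.5690e+00 -1.0000e-03 -1.8078e+00] F [-0.5 -0.8 -1.2] w 4.41 q [-0.78  0.65  1.18  0.    1.31 -0.54]
```

View pics/w4.png

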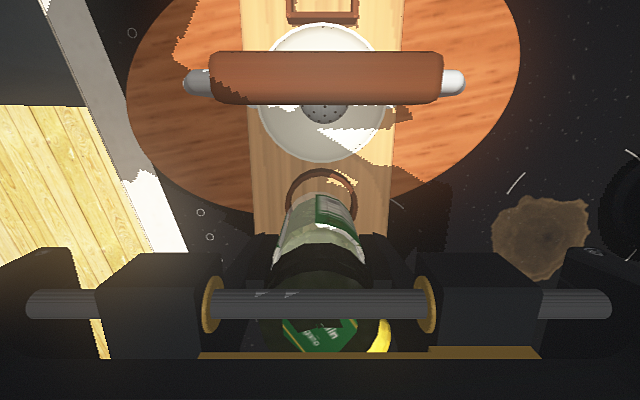

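View pics/s4.png

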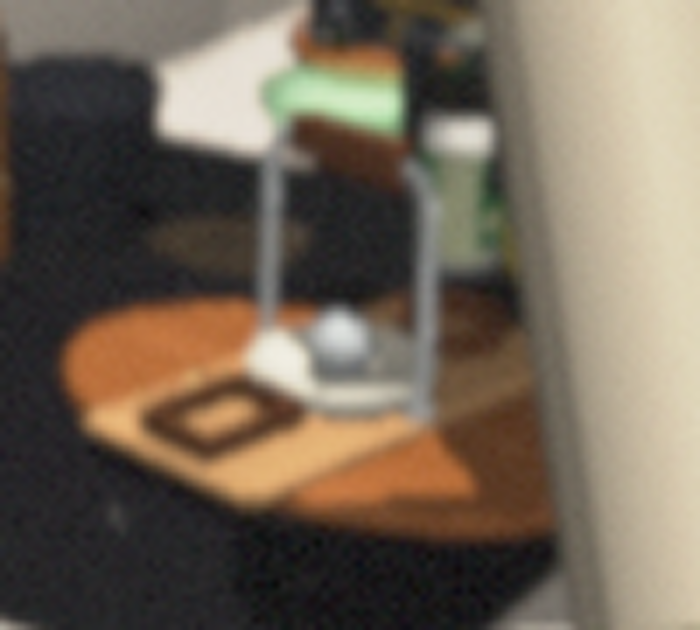

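The ring's arc is visible behind the jar, with its top at about (321,168), and the jar's base arc sits at row ~192. I'll check the fore-aft alignment from this view.

```bash
python3 - <<'E'
from h import *
c=capture('wrist'); img=c["color"]; p,R,_=pose(); show()
crop(img,270,375,155,215,7,"pics/w4c.png")
for r in (167,168,169,170): print(r,R.inv().apply(onplane(c,321,r,.041)-p)*1000)
for r in (190,191,192): print(r,R.inv().apply(onplane(c,320.6,r,p[2]-.045)-p)*1000)
E
```

```text
t 7.2 p [ 0.5377 -0.3657  0.1158] rpy [-1.5693e+00 -9.0000e-04 -1.8078e+00] F [-0.6 -0.1 -1.6] w 4.4 q [-0.78  0.65  1.18  0.    1.31 -0.54]
167 [-32.11138889  74.75772709   2.99308346]
168 [-31.32188775  74.75843662   2.99473858]
169 [-30.53078017  74.7591476    2.99639707]
170 [-29.73806124  74.75986003   2.99805894]
190 [-21.59036341  44.98442768   2.43252846]
191 [-20.87443777  44.98507065   2.43374191]
192 [-20.15702049  44.98571497   2.43495789]
```

View pics/w4c.png

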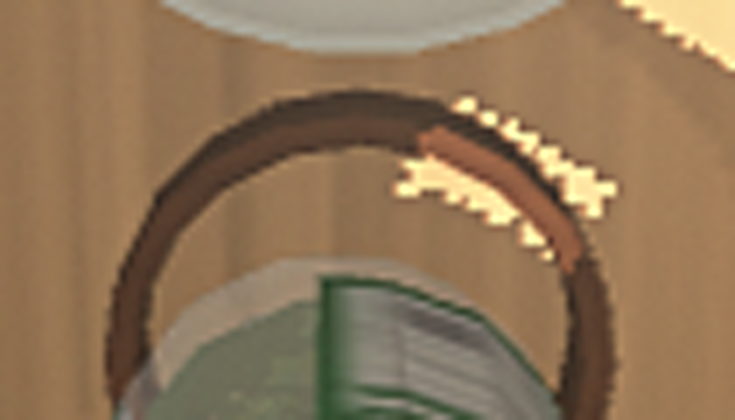

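send_rows:
  delta_pos:
    - [-0.1, 0.8, 0]
    - [0, 1.2, 0]
    - [0, 1.0, 0]
    - [0, 0.5, 0]
    - [0, 0, 0]
  twist:
    - [0, 0, 0]
    - [0, 0, 0]
    - [0, 0, 0]
    - [0, 0, 0]
    - [0, 0, 0]
  claw: [3.5, 3.5, 3.5, 3.5, 3.5]

```text
time: 7.7
ee_pos: [0.5375, -0.3645, 0.0786]
eef_rot: [-1.572, 0.001, -1.808]
ft_force: [1.6, 0.2, -1.0]
width: 0.5
```

send_rows:
  delta_pos:
    - [0, 0.4, 0]
    - [0, 0.3, 0]
    - [0, 0.2, 0]
    - [0, 0, 0]
  twist:
    - [0, 0, 0]
    - [0, 0, 0]
    - [0, 0, 0]
    - [0, 0, 0]
  claw: [3.5, 3.5, 3.5, 3.5]

```text
time: 8.1
ee_pos: [0.5376, -0.3645, 0.0705]
eef_rot: [-1.571, 0.0, -1.808]
ft_force: [-0.6, 0.2, -1.7]
width: 0.506
```

```bash
python3 - <<'E'
from h import *
c=capture('wrist'); img=c["color"]; show()
cv2.imwrite("pics/w5.png",img)
E
```

```text
t 8.15 p [ 0.5376 -0.3646  0.0707] rpy [-1.5709e+00  1.0000e-04 -1.8078e+00] F [-0.1  0.6 -1.2] w 4.42 q [-0.78  0.7   1.23 -0.    1.21 -0.54]
```

View pics/w5.png

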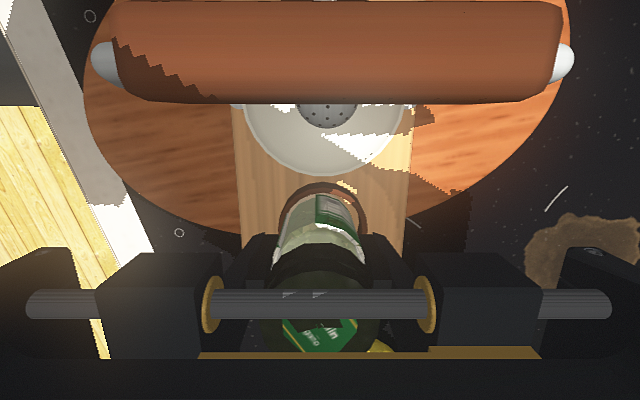

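The jar is in the ring with no contact force. I'll lower it the last millimetre, release and rise.

send_rows:
  delta_pos:
    - [0, 0.1, 0]
    - [0, 0, 0]
    - [0, 0, 0]
    - [0, 0, 0]
    - [0, 0, 0]
  twist:
    - [0, 0, 0]
    - [0, 0, 0]
    - [0, 0, 0]
    - [0, 0, 0]
    - [0, 0, 0]
  claw: [3.5, 4.6, 5.5, 7, 7.5]

```text
time: 8.65
ee_pos: [0.5377, -0.3646, 0.0698]
eef_rot: [-1.571, -0.0, -1.808]
ft_force: [0.8, 0.1, 0.1]
width: 0.767
```

send_rows:
  delta_pos:
    - [0, 0, 0]
    - [0, -2, 0]
    - [0, -4, 0]
    - [0, -5, 0]
    - [0, -5, 0]
  twist:
    - [0, 0, 0]
    - [0, 0, 0]
    - [0, 0, 0]
    - [0, 0, 0]
    - [0, 0, 0]
  claw: [7.5, 7.5, 7.5, 8.0, 8.8]

```text
time: 9.15
ee_pos: [0.5374, -0.3643, 0.2315]
eef_rot: [-1.571, 0.0, -1.808]
ft_force: [0.2, -1.0, 0.6]
width: 0.975
```

```bash
python3 - <<'E'
from h import *
show()
c=capture('wrist'); img=c["color"]
cv2.imwrite("pics/w6.png",img)
# to tin hover; yaw -24.2deg
p,R=plan([.50,-.12,.24],np.radians(-70),7,start=(np.array([.5376,-.3645,.228]),down(-1.808)))
p,R=plan([.439,.229,.20],np.radians(-24.2),9,start=(p,R))
E
```

```text
t 9.15 p [ 0.5374 -0.3643  0.2315] rpy [-1.5714e+00  4.0000e-04 -1.8078e+00] F [ 0.2 -1.   0.6] w 8.59 q [-0.78  0.57  1.    0.    1.57 -0.54]
D [[-3.27, -0.17, -1.34], [-3.37, -0.17, -1.07], [-3.45, -0.17, -0.77], [-3.5, -0.18, -0.49], [-3.53, -0.17, -0.2]] 
T [[0.0, -0.084, 0.0], [0.0, -0.084, 0.0], [0.0, -0.083, 0.0], [0.0, -0.084, 0.0], [0.0, -0.084, 0.0]]
D [[-3.53, -0.17, 0.11], [-3.51, -0.17, 0.39]] 
T [[0.0, -0.084, 0.0], [0.0, -0.083, 0.0]]
D [[-3.88, 0.44, 0.69], [-3.8, 0.45, 1.03], [-3.69, 0.44, 1.36], [-3.55, 0.45, 1.69], [-3.4, 0.44, 1.99]] 
T [[0.0, -0.089, -0.0], [0.0, -0.089, 0.0], [0.0, -0.089, 0.0], [-0.0, -0.088, 0.0], [-0.0, -0.089, 0.0]]
D [[-3.2, 0.45, 2.29], [-2.99, 0.44, 2.56], [-2.75, 0.45, 2.82], [-2.49, 0.44, 3.05]] 
T [[-0.0, -0.089, 0.0], [-0.0, -0.089, 0.0], [-0.0, -0.089, 0.0], [-0.0, -0.089, 0.0]]
```

View pics/w6.png

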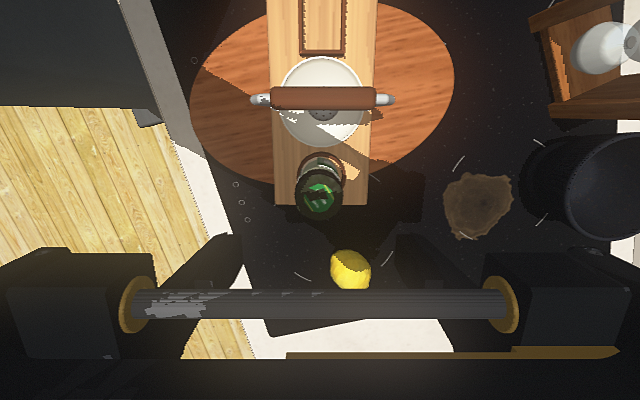

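The jar stands upright in the ring at (320,190), and the ball is still under the grip. On to the tin.

send_rows:
  delta_pos:
    - [-3.3, -0.2, -1.3]
    - [-3.4, -0.2, -1.1]
    - [-3.5, -0.2, -0.8]
    - [-3.5, -0.1, -0.5]
    - [-3.5, -0.2, -0.2]
  twist:
    - [0, -0.084, 0]
    - [0, -0.084, 0]
    - [0, -0.084, 0]
    - [0, -0.084, 0]
    - [0, -0.084, 0]
  claw: [8.8, 8.8, 8.8, 8.8, 8.8]

```text
time: 9.7
ee_pos: [0.51, -0.1877, 0.2386]
eef_rot: [-1.571, 0.0, -1.384]
ft_force: [-0.0, 0.2, 0.5]
width: 0.997
```

send_rows:
  delta_pos:
    - [-3.5, -0.2, 0.1]
    - [-3.5, -0.2, 0.4]
    - [-3.9, 0.4, 0.7]
    - [-3.8, 0.4, 1.0]
    - [-3.7, 0.4, 1.4]
  twist:
    - [0, -0.084, 0]
    - [0, -0.084, 0]
    - [0, -0.088, 0]
    - [0, -0.088, 0]
    - [0, -0.088, 0]
  claw: [8.8, 8.8, 8.8, 8.8, 8.8]

```text
time: 10.2
ee_pos: [0.4787, -0.0016, 0.2306]
eef_rot: [-1.57, -0.0, -0.953]
ft_force: [-0.2, 0.8, 0.6]
width: 0.997
```

send_rows:
  delta_pos:
    - [-3.6, 0.4, 1.7]
    - [-3.4, 0.4, 2.0]
    - [-3.2, 0.4, 2.3]
    - [-3.0, 0.4, 2.6]
    - [-2.7, 0.4, 2.8]
  twist:
    - [0, -0.089, 0]
    - [0, -0.089, 0]
    - [0, -0.089, 0]
    - [0, -0.089, 0]
    - [0, -0.089, 0]
  claw: [8.8, 8.8, 8.8, 8.8, 8.8]

```text
time: 10.7
ee_pos: [0.4453, 0.1929, 0.2106]
eef_rot: [-1.57, -0.0, -0.507]
ft_force: [0.2, 0.2, 0.2]
width: 1.001
```

send_rows:
  delta_pos:
    - [-2.5, 0.4, 3.0]
    - [0, 0, 0]
    - [0, 0, 0]
  twist:
    - [0, -0.089, 0]
    - [0, 0, 0]
    - [0, 0, 0]
  claw: [8.8, 8.8, 8.8]

```text
time: 11.0
ee_pos: [0.4385, 0.2302, 0.2066]
eef_rot: [-1.571, -0.0, -0.421]
ft_force: [-0.3, -0.6, -0.2]
width: 1.0
```

```bash
python3 - <<'E'
from h import *
import pickle
c=capture('wrist'); img=c["color"]; show(); p,R,_=pose()
cv2.imwrite("pics/w7.png",img); pickle.dump(c,open("w7.pkl","wb"))
print(proj(c,[.439,.229,.09]))
E
```

```text
t 11.05 p [0.4388 0.2294 0.2067] rpy [-1.5709e+00 -2.0000e-04 -4.2230e-01] F [ 0.2 -0.2 -0.2] w 8.79 q [ 0.24  0.31  1.5  -0.    1.33 -0.91]
[318.02536958 193.02999336]
```

View pics/w7.png

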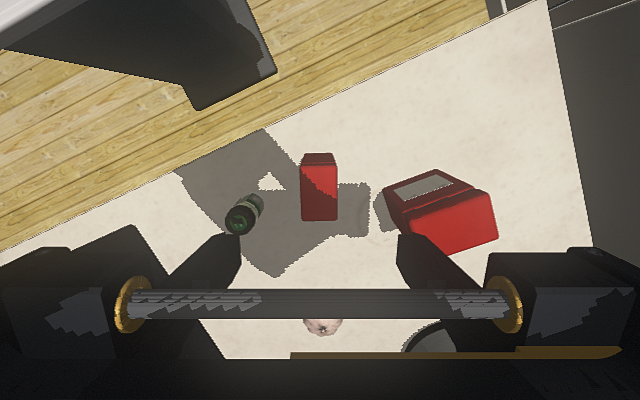

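The tin is at about (319,187), square to the jaws. The large tin is on the right and the small jar on the left, both outside the fingers. I'll measure the tin's top face.

```bash
python3 - <<'E'
from h import *
import pickle
c=pickle.load(open("w7.pkl","rb")); img=c["color"]; p,R,_=pose()
crop(img,280,360,140,235,7,"pics/w7c.png")
hsv=cv2.cvtColor(img,cv2.COLOR_BGR2HSV).astype(int)
m=((hsv[...,0]<8)|(hsv[...,0]>172))&(hsv[...,1]>150); m[:, :285]=0; m[:,350:]=0; m[:145]=0; m[230:]=0
ys,xs=np.where(m); print(xs.min(),xs.max(),ys.min(),ys.max())
for y in range(150,222,5):
    k=xs[ys==y]; print(y,k.min(),k.max())
E
```

```text
300 336 162 220Traceback (most recent call last):
  File "<stdin>", line 9, in <module>
    return umr_minimum(a, axis, None, out, keepdims, initial, where)
ValueError: zero-size array to reduction operation minimum which has no identity
```

View pics/w7c.png

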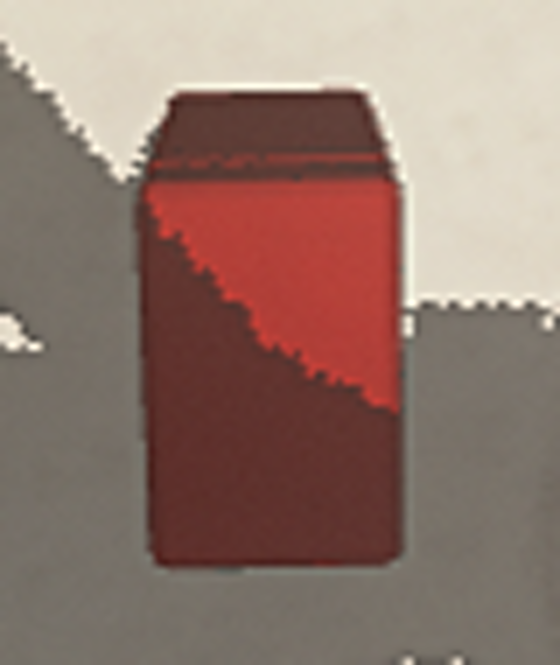

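send_rows:
  delta_pos:
    - [0, 2, 0]
    - [0, 4, 0]
    - [0, 4, 0]
    - [0, 3, 0]
    - [0, 1.4, 0]
  twist:
    - [0, -0.012, 0]
    - [0, 0, 0]
    - [0, 0, 0]
    - [0, 0, 0]
    - [0, 0, 0]
  claw: [7, 6.5, 6.5, 6.5, 6.5]

```text
time: 11.55
ee_pos: [0.4383, 0.2281, 0.0605]
eef_rot: [-1.573, 0.003, -0.413]
ft_force: [0.4, -0.4, 0.7]
width: 0.737
```

send_rows:
  delta_pos:
    - [0, 0.5, 0]
    - [0, 0, 0]
    - [0, 0, 0]
  twist:
    - [0, 0, 0]
    - [0, 0, 0]
    - [0, 0, 0]
  claw: [6.5, 6.5, 6.5]

```text
time: 11.85
ee_pos: [0.4395, 0.2294, 0.0587]
eef_rot: [-1.57, -0.001, -0.411]
ft_force: [0.1, -0.3, -0.8]
width: 0.734
```

```bash
python3 - <<'E'
from h import *
c=capture('wrist'); show(); cv2.imwrite("pics/w8.png",c["color"])
E
```

```text
t 11.9 p [0.4394 0.2296 0.0587] rpy [-1.5696 -0.0016 -0.4105] F [ 0.6 -0.7 -0.3] w 6.5 q [ 0.24  0.51  1.7  -0.    0.93 -0.92]
```

View pics/w8.png

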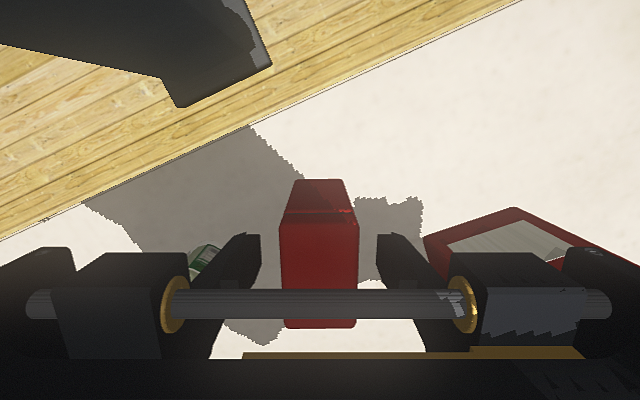

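The tin is centred between the fingers at columns 279–359, and the large tin is clear. Closing now.

send_rows:
  delta_pos:
    - [0, 0, 0]
    - [0, 0, 0]
    - [0, 0, 0]
    - [0, 0, 0]
    - [0, 0, 0]
  twist:
    - [0, 0, 0]
    - [0, 0, 0]
    - [0, 0, 0]
    - [0, 0, 0]
    - [0, 0, 0]
  claw: [4, 3, 3, 3, 3]

```text
time: 12.4
ee_pos: [0.4388, 0.2298, 0.0579]
eef_rot: [-1.571, -0.0, -0.41]
ft_force: [-0.4, 0.3, 0.9]
width: 0.407
```

send_rows:
  delta_pos:
    - [0, -1, 0]
    - [0, -3, 0]
    - [0, -4, 0]
    - [0, -5, 0]
    - [0, -4, 0]
  twist:
    - [0, 0, 0]
    - [0, 0, 0]
    - [0, 0, 0]
    - [0, 0, 0]
    - [0, 0, 0]
  claw: [3, 3, 3, 3, 3]

```text
time: 12.9
ee_pos: [0.4385, 0.2297, 0.231]
eef_rot: [-1.57, -0.001, -0.41]
ft_force: [0.3, 0.3, -0.2]
width: 0.407
```

```bash
python3 - <<'E'
from h import *
show()
cy=np.radians(76.4);C=np.array([.558,-.2818])
x=np.array([np.cos(cy),np.sin(cy)])
h=C+.010*x; print(h, C+.085*x)
p,R=plan([.50,-.03,.265],np.radians(-65),8,start=(np.array([.4394,.2296,.2287]),down(-.4110)))
plan([h[0],h[1],.265],np.radians(-103.6),7,start=(p,R))
E
```

```text
t 12.9 p [0.4385 0.2297 0.231 ] rpy [-1.5697e+00 -1.4000e-03 -4.0970e-01] F [ 0.3  0.3 -0.2] w 3.59 q [ 0.24  0.29  1.46  0.    1.39 -0.92]
[ 0.56035142 -0.27208039] [ 0.57798708 -0.19918331]
D [[1.99, -0.45, -2.67], [2.22, -0.46, -2.48], [2.44, -0.45, -2.27], [2.64, -0.46, -2.05], [2.81, -0.45, -1.79]] 
T [[0.0, 0.09, -0.0], [0.0, 0.091, 0.0], [0.0, 0.09, 0.0], [0.0, 0.091, 0.0], [0.0, 0.09, -0.0]]
D [[2.95, -0.45, -1.53], [3.09, -0.46, -1.26], [3.19, -0.45, -0.98]] 
T [[0.0, 0.091, -0.0], [0.0, 0.09, -0.0], [0.0, 0.09, -0.0]]
D [[3.5, -0.0, -0.68], [3.54, -0.0, -0.35], [3.57, -0.0, 0.01], [3.54, -0.0, 0.34], [3.5, -0.0, 0.68]] 
T [[0.0, 0.096, 0.0], [0.0, 0.097, -0.0], [0.0, 0.096, -0.0], [0.0, 0.096, -0.0], [0.0, 0.097, -0.0]]
D [[3.42, -0.0, 1.02], [3.3, -0.0, 1.34]] 
T [[0.0, 0.096, -0.0], [0.0, 0.096, -0.0]]
```

send_rows:
  delta_pos:
    - [2.0, -0.5, -2.7]
    - [2.2, -0.4, -2.5]
    - [2.4, -0.5, -2.3]
    - [2.6, -0.4, -2.0]
    - [2.8, -0.5, -1.8]
  twist:
    - [0, 0.09, 0]
    - [0, 0.091, 0]
    - [0, 0.09, 0]
    - [0, 0.091, 0]
    - [0, 0.09, 0]
  claw: [3, 3, 3, 3, 3]

```text
time: 13.4
ee_pos: [0.4757, 0.0665, 0.2515]
eef_rot: [-1.571, 0.0, -0.865]
ft_force: [-0.1, 0.7, -1.5]
width: 0.408
```

send_rows:
  delta_pos:
    - [3.0, -0.4, -1.5]
    - [3.1, -0.5, -1.3]
    - [3.2, -0.4, -1.0]
    - [3.5, 0, -0.7]
    - [3.5, 0, -0.3]
  twist:
    - [0, 0.091, 0]
    - [0, 0.09, 0]
    - [0, 0.09, 0]
    - [0, 0.096, 0]
    - [0, 0.097, 0]
  claw: [3, 3, 3, 3, 3]

```text
time: 13.9
ee_pos: [0.5162, -0.1003, 0.2645]
eef_rot: [-1.57, -0.0, -1.33]
ft_force: [1.6, -0.3, -0.6]
width: 0.408
```

send_rows:
  delta_pos:
    - [3.6, 0, 0]
    - [3.5, 0, 0.3]
    - [3.5, 0, 0.7]
    - [3.4, 0, 1.0]
    - [3.3, 0, 1.3]
  twist:
    - [0, 0.096, 0]
    - [0, 0.096, 0]
    - [0, 0.097, 0]
    - [0, 0.096, 0]
    - [0, 0.096, 0]
  claw: [3, 3, 3, 3, 3]

```text
time: 14.4
ee_pos: [0.5587, -0.2727, 0.2643]
eef_rot: [-1.571, 0.0, -1.811]
ft_force: [-0.1, 0.4, -0.7]
width: 0.409
```

send_rows:
  delta_pos:
    - [0, 0, 0]
    - [0, 0, 0]
    - [0, 0, 0]
  twist:
    - [0, 0, 0]
    - [0, 0, 0]
    - [0, 0, 0]
  claw: [3, 3, 3]

```text
time: 14.7
ee_pos: [0.5586, -0.2704, 0.2642]
eef_rot: [-1.571, 0.0, -1.805]
ft_force: [0.3, 0.1, -0.5]
width: 0.405
```

```bash
python3 - <<'E'
from h import *
import pickle
c=capture('wrist'); t=capture("top"); show(); p,R,o=pose(); cv2.imwrite("pics/w9.png",c["color"]); pickle.dump((c,t,p,R.as_matrix()),open("w9.pkl","wb"))
crop(c["color"],255,385,60,200,5,"pics/w9c.png"); crop(t["color"],320,460,145,245,5,"pics/t9.png")
E
```

```text
t 14.8 p [ 0.5588 -0.2703  0.2643] rpy [-1.5705 -0.     -1.805 ] F [-0.2 -0.2 -2. ] w 3.59 q [-0.64  0.49  1.04  0.    1.61 -0.41]
```

View pics/w9.png

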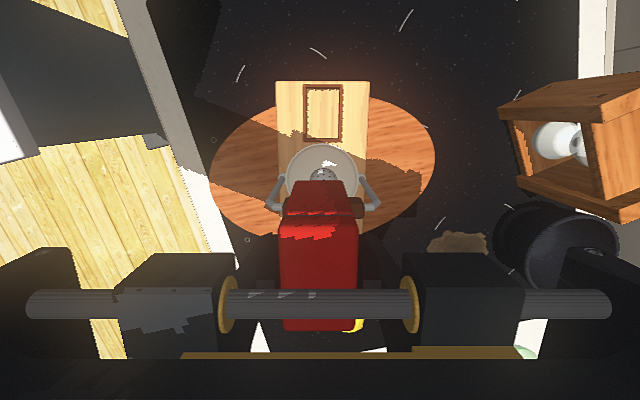

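View pics/w9c.png

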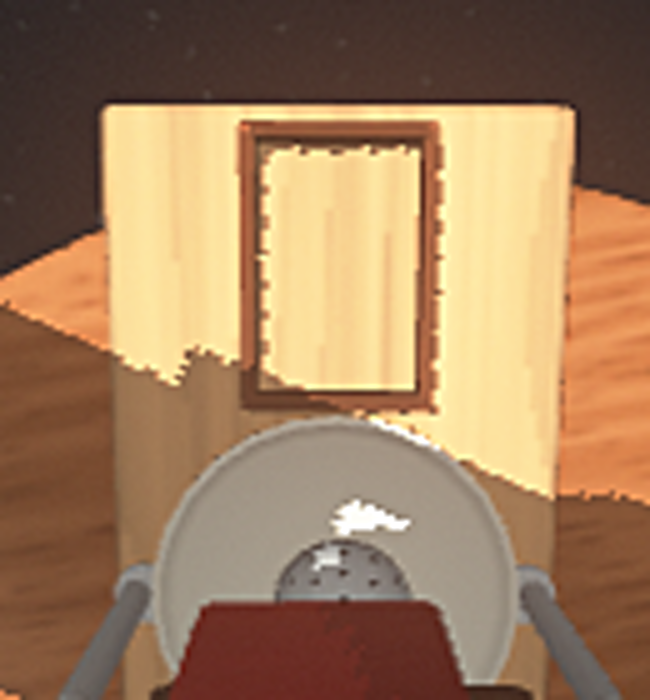

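View pics/t9.png

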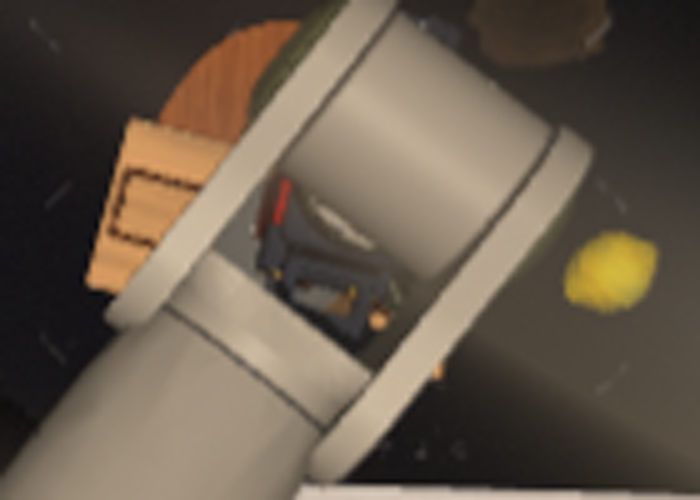

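The wrist view shows the rectangular nest's frame at columns 303–343 and rows 84–142. The held tin's base edge is at about (319,180). I'll work out the offsets in the tool frame.

```bash
python3 - <<'E'
from h import *
import pickle
c,t,p,Rm=pickle.load(open("w9.pkl","rb")); R=Rn.from_matrix(Rm)
f=lambda x,y:(255+x/5-.4,60+y/5-.4)
def tf(x,y,z): return R.inv().apply(onplane(c,*f(x,y),z)-p)*1000
K=[tf(240,122,.041),tf(440,122,.041),tf(437,412,.041),tf(240,412,.041)]
for k in K: print(k.round(1))
print("rect centre tool",np.mean(K,0).round(1))
print("tin base edge",tf(205,602,p[2]-.058).round(1),tf(437,602,p[2]-.058).round(1))
# caddy far corners z=.025
print("caddy end",tf(103,105,.025).round(1),tf(575,107,.025).round(1))
t0,_=pickle.load(open("ts0.pkl","rb"))
# top rect nest outer corners in crop5 (320,145): measured
g=lambda x,y:(320+x/5-.4,145+y/5-.4)
Q=[onplane(t0,*g(x,y),.041) for x,y in [(125,168),(222,190),(208,262),(108,238)]]
m=np.mean(Q,0); print("top rect",m,[np.linalg.norm(Q[i]-Q[(i+1)%4]).round(4) for i in range(4)],"tool",(R.inv().apply(m-p)*1000).round(1))
print("nominal tool",(R.inv().apply(np.array([.578,-.1992,.041])-p)*1000).round(1))
E
```

```text
[-105.4  223.3  -18. ]
[-105.4  223.3   30.1]
[-36.6 223.3  30.9]
[-36.6 223.3 -19.2]
rect centre tool [-71.  223.3   5.9]
tin base edge [-25.6  58.  -15.9] [-25.5  58.   18. ]
caddy end [-110.8  239.3  -53.1] [-110.3  239.3   65.1]
top rect [ 0.57722279 -0.20090521  0.041     ] [np.float64(0.0674), np.float64(0.05), np.float64(0.0694), np.float64(0.0492)] tool [-71.8 223.3   1.8]
nominal tool [-73.6 223.3   2.1]
```

send_rows:
  delta_pos:
    - [-1.5, 0, 0]
    - [-2.5, 0, 0.1]
    - [-2.0, 1.0, 0.1]
    - [-1.0, 2.5, 0]
    - [-0.4, 3, 0]
  twist:
    - [0, 0, 0]
    - [0, 0, 0]
    - [0, 0, 0]
    - [0, 0, 0]
    - [0, 0.003, 0]
  claw: [3, 3, 3, 3, 3]

```text
time: 15.3
ee_pos: [0.5788, -0.1974, 0.1993]
eef_rot: [-1.568, -0.0, -1.807]
ft_force: [1.2, -0.6, -1.6]
width: 0.404
```

send_rows:
  delta_pos:
    - [0, 3.5, 0]
    - [0, 2.5, 0]
    - [0, 1, 0]
    - [0, 0, 0]
    - [0, 0, 0]
  twist:
    - [0, 0, 0]
    - [0, 0, 0]
    - [0, 0, 0]
    - [0, 0, 0]
    - [0, 0, 0]
  claw: [3, 3, 3, 3, 3]

```text
time: 15.8
ee_pos: [0.5787, -0.1998, 0.1302]
eef_rot: [-1.569, -0.001, -1.809]
ft_force: [0.5, -0.5, -0.1]
width: 0.411
```

```bash
python3 - <<'E'
from h import *
import pickle
c=capture('wrist'); show(); p,R,o=pose(); cv2.imwrite("pics/w10.png",c["color"]); pickle.dump((c,p,R.as_matrix()),open("w10.pkl","wb"))
crop(c["color"],265,375,130,220,7,"pics/w10c.png")
E
```

```text
t 15.85 p [ 0.5788 -0.2     0.1304] rpy [-1.5681e+00 -7.0000e-04 -1.8095e+00] F [ 0.2  0.1 -0.5] w 3.6 q [-0.53  0.58  1.28  0.    1.28 -0.29]
```

View pics/w10c.png

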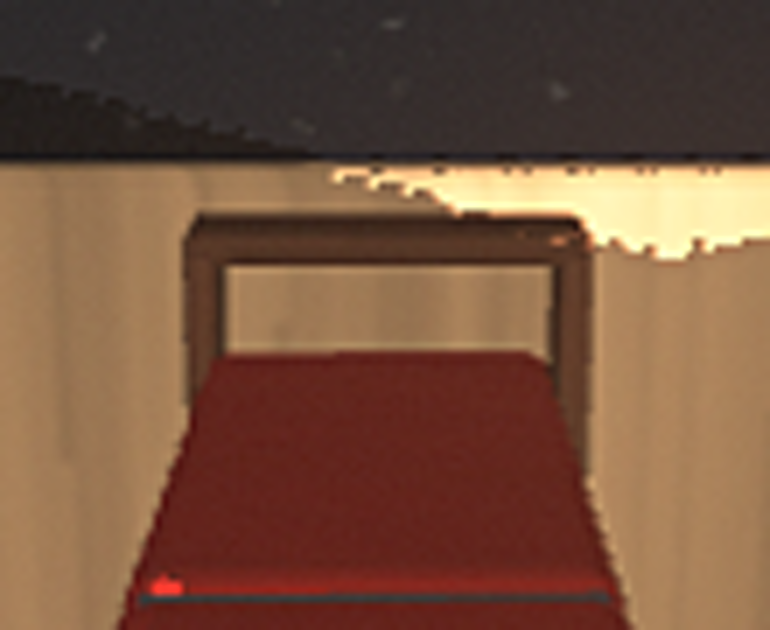

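The tin's base edge is at crop (215–540, 353), inside the frame's inner opening at 222–553.

```bash
python3 - <<'E'
from h import *
import pickle
c,p,Rm=pickle.load(open("w10.pkl","rb")); R=Rn.from_matrix(Rm)
def tf(x,y,z): return (R.inv().apply(onplane(c,265+x/7-.4,130+y/7-.4,z)-p)*1000).round(1)
zb=p[2]-.058
print("tin",tf(215,353,zb),tf(540,353,zb))
print("frame inner",tf(222,300,.041),tf(553,300,.041),tf(387,265,.041),"outer",tf(187,260,.041),tf(592,260,.041),"outer top edge",tf(387,235,.041), tf(387,213,.025))
E
```

```text
tin [-25.9  57.9 -16.1] [-25.9  58.   17.7]
frame inner [-25.1  89.4 -17.7] [-25.   89.5  21.8] [-29.3  89.4   2. ] outer [-29.9  89.4 -21.7] [-29.9  89.5  26.3] outer top edge [-32.9  89.4   2. ] [-32.9 105.4   2.1]
```

send_rows:
  delta_pos:
    - [0, 0.8, 0.1]
    - [0, 1.0, 0]
    - [0, 0.5, 0]
    - [0, 0, 0]
    - [0, 0, 0]
  twist:
    - [0, 0, 0]
    - [0, 0, 0]
    - [0, 0, 0]
    - [0, 0, 0]
    - [0, 0, 0]
  claw: [3, 3, 3, 3, 3]

```text
time: 16.35
ee_pos: [0.5791, -0.2003, 0.1057]
eef_rot: [-1.571, 0.0, -1.81]
ft_force: [-0.3, 1.1, -0.5]
width: 0.403
```

```bash
python3 - <<'E'
from h import *
import pickle
c=capture('wrist'); show(); p,R,o=pose(); pickle.dump((c,p,R.as_matrix()),open("w11.pkl","wb"))
crop(c["color"],265,375,130,220,7,"pics/w11c.png")
E
```

```text
t 16.4 p [ 0.5792 -0.2004  0.1059] rpy [-1.5705 -0.     -1.8099] F [-0.3 -0.4 -1.1] w 3.59 q [-0.53  0.61  1.31  0.    1.23 -0.29]
```

View pics/w11c.png

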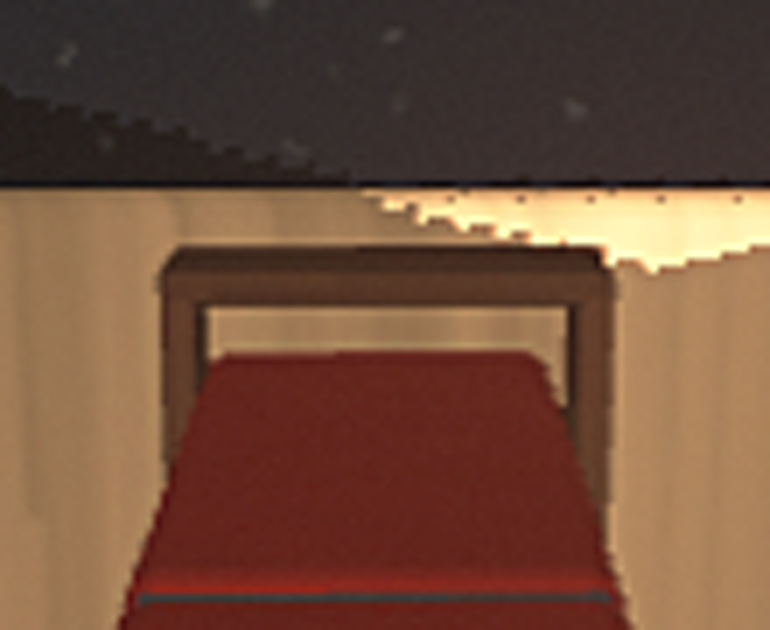

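```bash
python3 - <<'E'
from h import *
import pickle
c,p,Rm=pickle.load(open("w11.pkl","rb")); R=Rn.from_matrix(Rm)
def tf(x,y,z): return (R.inv().apply(onplane(c,265+x/7-.4,130+y/7-.4,z)-p)*1000).round(1)
zb=p[2]-.058
print("tin",tf(213,353,zb),tf(545,353,zb),tf(203,400,zb))
print("frame inner",tf(197,330,.041),tf(578,330,.041),tf(387,305,.041),"outer",tf(163,290,.041),tf(612,290,.041),"outer top edge",tf(387,268,.041), tf(387,246,.025))
E
```

```text
tin [-25.7  58.  -16.3] [-25.7  58.   18.3] [-20.7  58.  -17.5]
frame inner [-26.7  64.9 -18.5] [-26.6  64.9  22.3] [-29.4  64.9   1.8] outer [-31.   64.9 -22. ] [-31.   64.9  25.8] outer top edge [-33.4  64.9   1.8] [-32.9  80.9   1.9]
```

send_rows:
  delta_pos:
    - [-0.05, 0.3, 0.09]
    - [0, 0.7, 0]
    - [0, 0.7, 0]
    - [0, 0.4, 0]
    - [0, 0, 0]
  twist:
    - [0, 0, 0]
    - [0, 0, 0]
    - [0, 0, 0]
    - [0, 0, 0]
    - [0, 0, 0]
  claw: [3, 3, 3, 3, 3]

```text
time: 16.9
ee_pos: [0.5798, -0.1998, 0.0839]
eef_rot: [-1.572, 0.0, -1.81]
ft_force: [0.3, -0.4, 0.0]
width: 0.41
```

```bash
python3 - <<'E'
from h import *
c=capture('wrist'); show()
crop(c["color"],265,375,130,220,7,"pics/w12c.png")
E
```

```text
t 16.95 p [ 0.58   -0.1999  0.0844] rpy [-1.5714e+00  2.0000e-04 -1.8098e+00] F [ 0.1  1.1 -1.2] w 3.6 q [-0.52  0.63  1.33  0.    1.18 -0.29]
```

View pics/w12c.png

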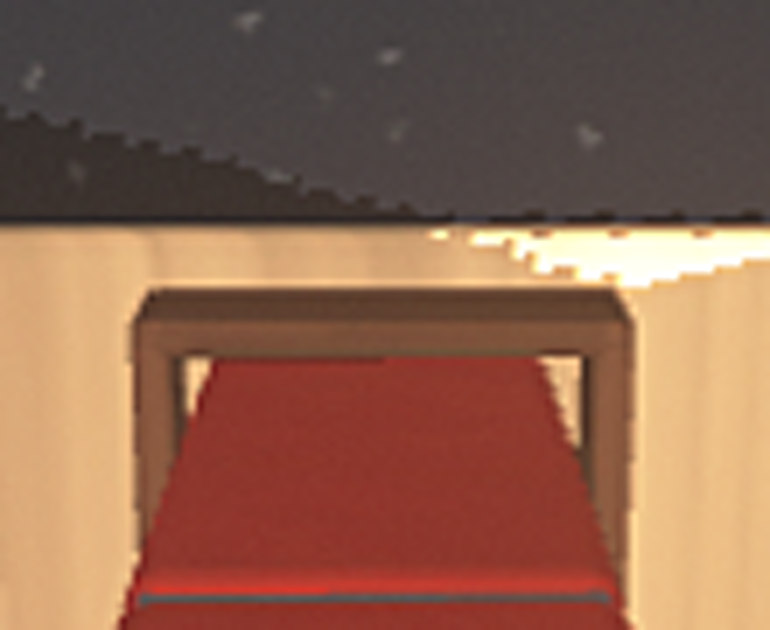

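The tin is in the frame with no contact force. I'll lower the last millimetre, release and rise.

send_rows:
  delta_pos:
    - [0, 0.1, 0]
    - [0, 0, 0]
    - [0, 0, 0]
    - [0, 0, 0]
    - [0, 0, 0]
  twist:
    - [0, 0, 0]
    - [0, 0, 0]
    - [0, 0, 0]
    - [0, 0, 0]
    - [0, 0, 0]
  claw: [3, 3.8, 4.8, 6, 6.5]

```text
time: 17.45
ee_pos: [0.5801, -0.2, 0.0839]
eef_rot: [-1.57, -0.0, -1.81]
ft_force: [-0.2, 0.3, 0.1]
width: 0.681
```

send_rows:
  delta_pos:
    - [0, 0, 0]
    - [0, -2, 0]
    - [0, -4, 0]
    - [0, -5, 0]
    - [0, -5, 0]
  twist:
    - [0, 0, 0]
    - [0, 0, 0]
    - [0, 0, 0]
    - [0, 0, 0]
    - [0, 0, 0]
  claw: [6.5, 6.5, 6.5, 6.5, 6.5]

```text
time: 17.95
ee_pos: [0.5797, -0.1998, 0.2455]
eef_rot: [-1.571, 0.0, -1.81]
ft_force: [1.2, -0.8, -0.7]
width: 0.734
```

```bash
python3 - <<'E'
from h import *
import pickle
show(); c=capture('wrist'); cv2.imwrite("pics/w13.png",c["color"]); pickle.dump(c,open("w13.pkl","wb"))
s=capture("scene"); crop(s["color"],290,390,140,230,7,"pics/s13.png")
E
```

```text
t 17.95 p [ 0.5797 -0.1998  0.2455] rpy [-1.5715e+00  2.0000e-04 -1.8099e+00] F [ 1.2 -0.8 -0.7] w 6.46 q [-0.52  0.49  1.1   0.    1.56 -0.29]
```

View pics/w13.png

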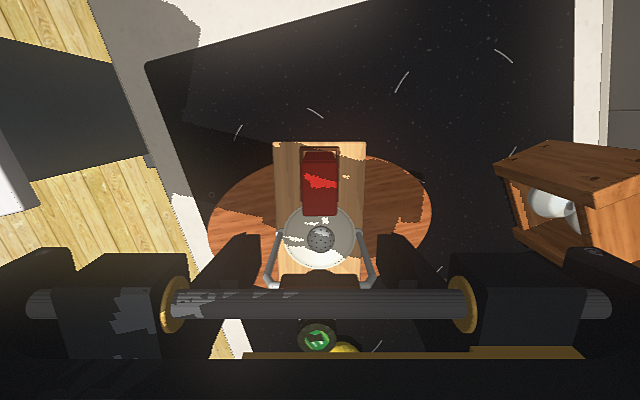

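View pics/s13.png

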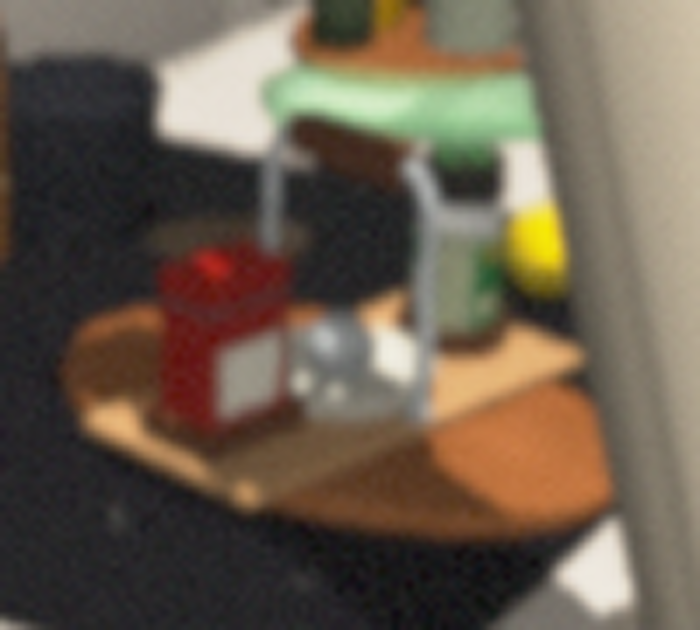

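Both items are seated: the tin is upright in its frame and the jar in its ring, with the ball in the middle of the dish at (321,238). Next I plan the swing round to the grip and refine the board's angle.

```bash
python3 - <<'E'
from h import *
import pickle
t,_=pickle.load(open("ts0.pkl","rb")); img=t["color"]
big=cv2.resize(img[140:250,320:440],None,fx=8,fy=8,interpolation=cv2.INTER_CUBIC)
hsv=cv2.cvtColor(big,cv2.COLOR_BGR2HSV).astype(int)
for vth in (70,90,110):
    m=((hsv[...,0]>5)&(hsv[...,0]<24)&(hsv[...,1]>90)&(hsv[...,2]>vth)).astype(np.uint8)
    n,lab,st,ce=cv2.connectedComponentsWithStats(m); k=1+np.argmax(st[1:,4]); m=(lab==k).astype(np.uint8)
    cs,_=cv2.findContours(m,cv2.RETR_EXTERNAL,cv2.CHAIN_APPROX_NONE); P=max(cs,key=len)[:,0]
    W=np.array([onplane(t,320+(x+.5)/8-.5,140+(y+.5)/8-.5,.017)[:2] for x,y in P])
    cyr=np.radians(76.4); C=np.array([.5586,-.2826]); ly=(W-C)@np.array([-np.sin(cyr),np.cos(cyr)])
    Wb=W[np.abs(ly)>.072]; 
    # drop worktop-merged points
    Wb=Wb[(Wb[:,0]>.39)&(Wb[:,0]<.73)]
    for f in (cv2.fitEllipse,cv2.fitEllipseDirect): print(vth,len(Wb),f((Wb*1000).astype(np.float32)))
p,R=plan([.5588,-.2824,.235],np.radians(-13.6),12,start=(np.array([.5799,-.1999,.244]),down(-1.81)))
E
```

```text
70 1144 ((558.2223510742188, -279.131103515625), (210.64617919921875, 321.7432556152344), 86.3252944946289)
70 1144 ((558.2223510742188, -279.131103515625), (210.64617919921875, 321.7432556152344), 86.3252944946289)
90 1122 ((557.8482666015625, -278.8140563964844), (208.07369995117188, 320.38323974609375), 86.37400817871094)
90 1122 ((557.8482666015625, -278.8140563964844), (208.07369995117188, 320.38323974609375), 86.37400817871094)
110 1114 ((557.611328125, -278.64373779296875), (206.2342071533203, 318.7778625488281), 86.35765075683594)
110 1114 ((557.611328125, -278.64373779296875), (206.2342071533203, 318.7778625488281), 86.35765075683594)
D [[0.71, 0.08, -0.01], [0.7, 0.07, -0.1], [0.69, 0.08, -0.19], [0.65, 0.07, -0.28], [0.61, 0.08, -0.36]] 
T [[0.0, -0.131, 0.0], [-0.0, -0.131, 0.0], [0.0, -0.131, 0.0], [0.0, -0.131, 0.0], [-0.0, -0.131, 0.0]]
D [[0.56, 0.07, -0.44], [0.49, 0.08, -0.51], [0.43, 0.07, -0.56], [0.35, 0.07, -0.62], [0.26, 0.08, -0.66]] 
T [[0.0, -0.131, 0.0], [-0.0, -0.131, 0.0], [0.0, -0.131, 0.0], [-0.0, -0.131, 0.0], [0.0, -0.132, 0.0]]
D [[0.17, 0.07, -0.69], [0.09, 0.08, -0.7]] 
T [[0.0, -0.131, 0.0], [0.0, -0.131, 0.0]]
```

The board fits cleanly: centre (0.558, -0.279), length at -3.6°, and the fitted size matches the given dimensions.

send_rows:
  delta_pos:
    - [0.7, 0.1, 0]
    - [0.7, 0.1, -0.1]
    - [0.7, 0.1, -0.2]
    - [0.7, 0, -0.3]
    - [0.6, 0.1, -0.4]
  twist:
    - [0, -0.131, 0]
    - [0, -0.131, 0]
    - [0, -0.131, 0]
    - [0, -0.131, 0]
    - [0, -0.131, 0]
  claw: [6, 5.5, 5.5, 5.5, 5.5]

```text
time: 18.55
ee_pos: [0.5706, -0.2352, 0.239]
eef_rot: [-1.571, 0.001, -1.149]
ft_force: [0.5, -0.7, 0.3]
width: 0.626
```

send_rows:
  delta_pos:
    - [0.6, 0.1, -0.4]
    - [0.5, 0.1, -0.5]
    - [0.4, 0.1, -0.6]
    - [0.3, 0.1, -0.6]
    - [0.3, 0.1, -0.7]
  twist:
    - [0, -0.131, 0]
    - [0, -0.131, 0]
    - [0, -0.131, 0]
    - [0, -0.131, 0]
    - [0, -0.131, 0]
  claw: [5.5, 5.5, 5.5, 5.5, 5.5]

```text
time: 19.05
ee_pos: [0.5617, -0.2697, 0.2339]
eef_rot: [-1.571, 0.001, -0.494]
ft_force: [0.1, 0.2, 0.2]
width: 0.627
```

send_rows:
  delta_pos:
    - [0.2, 0, -0.7]
    - [0.1, 0.1, -0.7]
    - [0, 0, 0]
    - [0, 0, 0]
    - [0, 0, 0]
  twist:
    - [0, -0.131, 0]
    - [0, -0.131, 0]
    - [0, 0, 0]
    - [0, 0, 0]
    - [0, 0, 0]
  claw: [5.5, 5.5, 5.5, 5.5, 5.5]

```text
time: 19.55
ee_pos: [0.5589, -0.2832, 0.2336]
eef_rot: [-1.571, 0.0, -0.24]
ft_force: [0.0, -0.7, 0.5]
width: 0.625
```

```bash
python3 - <<'E'
from h import *
import pickle
c=capture('wrist'); show(); p,R,o=pose(); cv2.imwrite("pics/w14.png",c["color"]); pickle.dump((c,p,R.as_matrix()),open("w14.pkl","wb"))
print(proj(c,[.5588,-.2824,.165]))
E
```

```text
t 19.6 p [ 0.5589 -0.2833  0.2337] rpy [-1.5707e+00  1.0000e-04 -2.3940e-01] F [ 0.2 -0.2  0.1] w 5.51 q [-0.66  0.52  1.08  0.    1.54 -1.99]
[320.16981119 208.21350818]
```

View pics/w14.png

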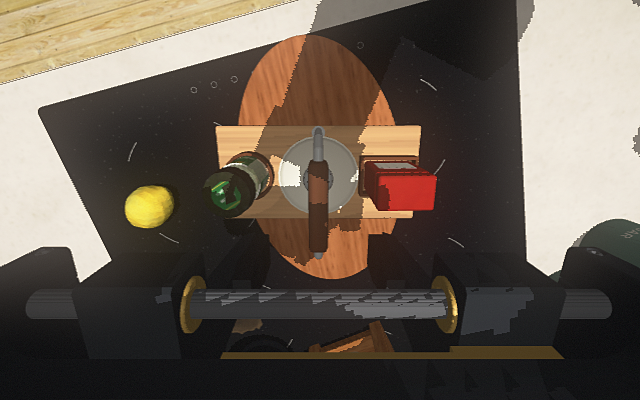

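The grip bar is at columns 309–328 and rows 162–254, aligned with the jaws. I'll check the lateral offset.

```bash
python3 - <<'E'
from h import *
import pickle
c,p,Rm=pickle.load(open("w14.pkl","rb")); R=Rn.from_matrix(Rm); img=c["color"]
crop(img,270,370,110,270,5,"pics/w14c.png")
tf=lambda u,v,z:(R.inv().apply(onplane(c,u,v,z)-p)*1000).round(1)
print(tf(318.3,208,.165),tf(318.3,162,.165),tf(318.3,254,.165))
print("caddy corners",tf(217,126,.025),tf(421,126,.025))
E
```

```text
[-0.5 68.7 -0.7] [-37.1  68.7  -0.6] [39.8 68.7 -0.7]
caddy corners [ -57.2  208.7 -122.4] [-56.9 208.7 122.8]
```

View pics/w14c.png

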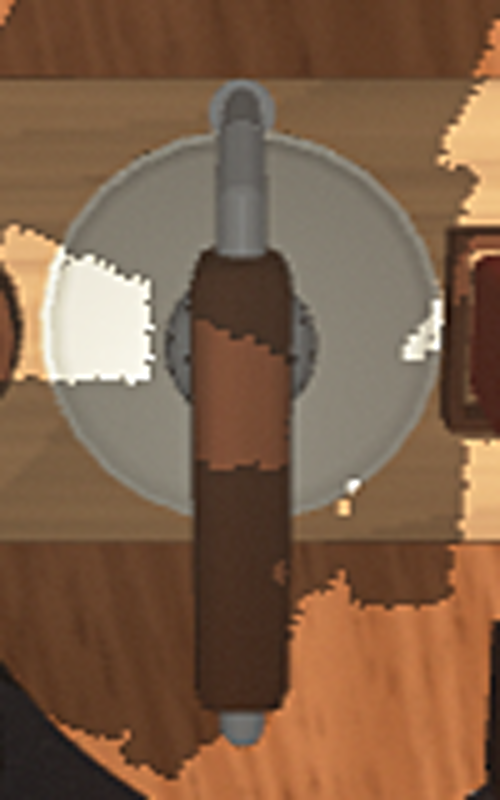

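send_rows:
  delta_pos:
    - [0, 1.5, -0.1]
    - [0, 3, 0]
    - [0, 3, 0]
    - [0, 2, 0]
    - [0, 0.6, 0]
  twist:
    - [0, 0, 0]
    - [0, 0, 0]
    - [0, 0, 0]
    - [0, 0, 0]
    - [0, 0, 0]
  claw: [5.5, 5.5, 5.5, 5.5, 5.5]

```text
time: 20.1
ee_pos: [0.558, -0.2838, 0.1306]
eef_rot: [-1.569, 0.003, -0.239]
ft_force: [-0.9, -1.3, 0.2]
width: 0.623
```

send_rows:
  delta_pos:
    - [0, 0, 0]
    - [0, 0, 0]
    - [0, 0, 0]
    - [0, 0, 0]
    - [0, 0, 0]
  twist:
    - [0, 0, 0]
    - [0, 0, 0]
    - [0, 0, 0]
    - [0, 0, 0]
    - [0, 0, 0]
  claw: [4.5, 3.5, 3.0, 2.6, 2.4]
  squeeze: 40

```text
time: 20.6
ee_pos: [0.5587, -0.2847, 0.1333]
eef_rot: [-1.571, -0.001, -0.238]
ft_force: [-0.3, 1.0, 1.0]
width: 0.274
```

```bash
python3 - <<'E'
from h import *
c=capture('wrist'); show(); cv2.imwrite("pics/w15.png",c["color"])
E
```

```text
t 20.65 p [ 0.5587 -0.2847  0.1332] rpy [-1.5711e+00 -6.0000e-04 -2.3790e-01] F [-0.2  0.6 -0.1] w 2.39 q [-0.66  0.6   1.23 -0.    1.31 -1.99]
```

View pics/w15.png

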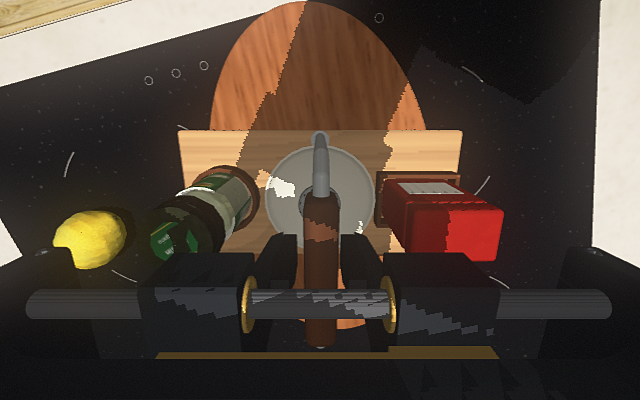

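The bar at column 320 is centred between the finger pads at 297 and 342. I'll close gently.

send_rows:
  delta_pos:
    - [0, 0, 0]
    - [0, 0, 0]
    - [0, 0, 0]
    - [0, 0, 0]
    - [0, 0, 0]
  twist:
    - [0, 0, 0]
    - [0, 0, 0]
    - [0, 0, 0]
    - [0, 0, 0]
    - [0, 0, 0]
  claw: [2.2, 2.0, 1.8, 1.7, 1.6]

```text
time: 21.15
ee_pos: [0.5588, -0.2838, 0.1327]
eef_rot: [-1.569, 0.0, -0.237]
ft_force: [1.9, 5.2, 0.4]
width: 0.186
```

send_rows:
  delta_pos:
    - [0, 0, 0]
    - [0, 0, 0]
    - [0, 0, 0]
    - [0, 0, 0]
    - [0, 0, 0]
  twist:
    - [0, 0, 0]
    - [0, 0, 0]
    - [0, 0, 0]
    - [0, 0, 0]
    - [0, 0, 0]
  claw: [1.4, 1.2, 0.8, 0.5, 0.5]

```text
time: 21.65
ee_pos: [0.5588, -0.2838, 0.1327]
eef_rot: [-1.57, 0.0, -0.237]
ft_force: [1.3, 6.2, 1.6]
width: 0.175
```

```bash
python3 - <<'E'
from h import *
c=capture('wrist'); show(); crop(c["color"],160,500,110,290,2,"pics/w16.png")
E
```

```text
t 21.7 p [ 0.5588 -0.2838  0.1327] rpy [-1.5695e+00  2.0000e-04 -2.3740e-01] F [1.1 5.2 0.8] w 1.57 q [-0.66  0.6   1.23  0.    1.31 -1.99]
```

View pics/w16.png

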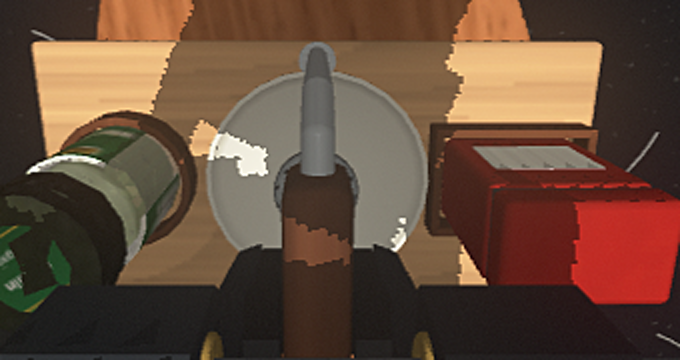

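The grip is firm at 1.57 cm. There's about 5 N of side load, so I'll relax the target by 1 mm and then lift smoothly.

send_rows:
  delta_pos:
    - [0, 0, 0.05]
    - [0, 0, 0.05]
    - [0, -0.05, 0]
    - [0, -0.15, 0]
    - [0, -0.3, 0]
  twist:
    - [0, 0, 0]
    - [0, 0, 0]
    - [0, 0, 0]
    - [0, 0, 0]
    - [0, 0, 0]
  claw: [0.5, 0.5, 0.5, 0.5, 0.5]

```text
time: 22.2
ee_pos: [0.5582, -0.2835, 0.1368]
eef_rot: [-1.57, 0.002, -0.238]
ft_force: [-0.6, -1.3, -7.9]
width: 0.173
```

send_rows:
  delta_pos:
    - [0, -0.4, 0]
    - [0, -0.5, 0]
    - [0, -0.6, 0]
    - [0, -0.6, 0]
    - [0, -0.6, 0]
  twist:
    - [0, 0, 0]
    - [0, 0, 0]
    - [0, 0, 0]
    - [0, 0, 0]
    - [0, 0, 0]
  claw: [0.5, 0.5, 0.5, 0.5, 0.5]

```text
time: 22.7
ee_pos: [0.5589, -0.2836, 0.1654]
eef_rot: [-1.571, -0.0, -0.238]
ft_force: [0.3, 0.1, -7.6]
width: 0.178
```

```bash
python3 - <<'E'
from h import *
show(); c=capture('wrist'); s=capture("scene"); crop(c["color"],160,500,110,290,2,"pics/w17.png");crop(s["color"],290,390,130,230,7,"pics/s17.png")
E
```

```text
t 22.7 p [ 0.5589 -0.2836  0.1654] rpy [-1.5709e+00 -3.0000e-04 -2.3780e-01] F [ 0.3  0.1 -7.6] w 1.57 q [-0.66  0.57  1.19 -0.    1.38 -1.99]
```

View pics/w17.png

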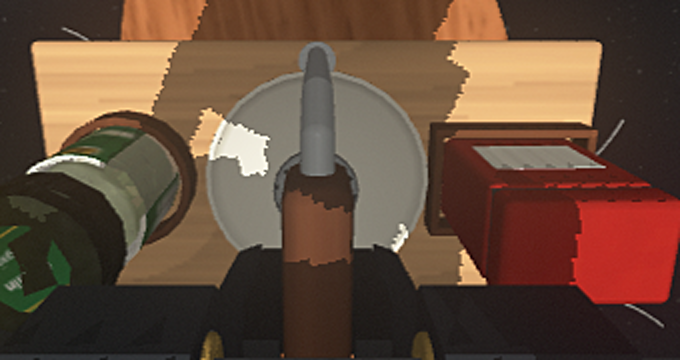

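View pics/s17.png

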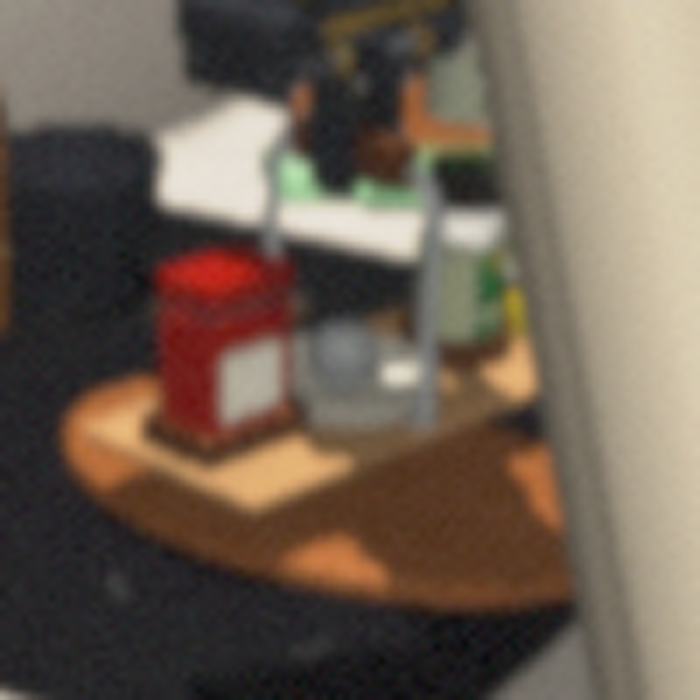

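The caddy is lifting level. The weight reads 7.6 N, the ball is still under the grip, and the caddy looks the same in the hand. I'll continue up smoothly.

send_rows:
  delta_pos:
    - [0, -0.6, 0]
    - [0, -0.6, 0]
    - [0, -0.6, 0]
    - [0, -0.5, 0]
    - [0, -0.5, 0]
  twist:
    - [0, 0, 0]
    - [0, 0, 0]
    - [0, 0, 0]
    - [0, 0, 0]
    - [0, 0, 0]
  claw: [0.5, 0.5, 0.5, 0.5, 0.5]

```text
time: 23.3
ee_pos: [0.5588, -0.2836, 0.1933]
eef_rot: [-1.571, -0.0, -0.238]
ft_force: [0.2, -0.2, -7.2]
width: 0.177
```

send_rows:
  delta_pos:
    - [0, -0.4, 0]
    - [0, -0.3, 0]
    - [0, -0.2, 0]
    - [0, -0.1, 0]
    - [0, 0, 0]
  twist:
    - [0, 0, 0]
    - [0, 0, 0]
    - [0, 0, 0]
    - [0, 0, 0]
    - [0, 0, 0]
  claw: [0.5, 0.5, 0.5, 0.5, 0.5]

```text
time: 23.8
ee_pos: [0.5588, -0.2836, 0.2028]
eef_rot: [-1.571, 0.0, -0.238]
ft_force: [-0.1, 1.3, -7.6]
width: 0.176
```

send_rows:
  delta_pos:
    - [0, 0, 0]
    - [0, 0, 0]
    - [0, 0, 0]
  twist:
    - [0, 0, 0]
    - [0, 0, 0]
    - [0, 0, 0]
  claw: [0.5, 0.5, 0.5]

```text
time: 24.1
ee_pos: [0.5588, -0.2836, 0.2026]
eef_rot: [-1.571, 0.0, -0.238]
ft_force: [0.2, 0.1, -7.2]
width: 0.172
```

```bash
python3 - <<'E'
from h import *
show(); c=capture('wrist'); crop(c["color"],160,500,110,290,2,"pics/w18.png")
p,R,_=pose()
# where is caddy centre: TCP. quarter turn in tool: yaw target
print("turn needed rad", np.radians(-93.64)-R.as_euler('xyz')[2])
plan([.5578,-.2790,.2027],np.radians(-93.64),40,smooth=True)
E
```

```text
t 24.1 p [ 0.5588 -0.2836  0.2026] rpy [-1.5707e+00  3.0000e-04 -2.3790e-01] F [ 0.2  0.1 -7.2] w 1.52 q [-0.66  0.54  1.13 -0.    1.47 -1.99]
turn needed rad -1.3964998389620056
D [[-0.0, -0.0, 0.0], [-0.0, -0.0, 0.0], [-0.0, -0.0, 0.0], [-0.0, -0.0, 0.0], [-0.0, -0.0, 0.01]] 
T [[0.0, 0.0, -0.0], [0.0, 0.002, -0.0], [0.0, 0.003, -0.0], [0.0, 0.007, -0.0], [0.0, 0.01, -0.0]]
D [[-0.01, -0.0, 0.0], [0.0, -0.0, 0.01], [-0.0, -0.0, 0.0], [-0.01, -0.0, 0.01], [-0.0, -0.0, 0.01]] 
T [[0.0, 0.015, -0.0], [0.0, 0.02, -0.0], [0.0, 0.024, -0.0], [0.0, 0.029, -0.0], [0.0, 0.035, -0.0]]
D [[-0.01, -0.0, 0.01], [-0.01, -0.0, 0.02], [-0.01, -0.0, 0.01], [-0.01, -0.0, 0.01], [-0.02, -0.0, 0.01]] 
T [[0.0, 0.039, -0.0], [0.0, 0.044, -0.0], [0.0, 0.048, -0.0], [0.0, 0.052, -0.0], [0.0, 0.056, -0.0]]
D [[-0.01, -0.0, 0.02], [-0.02, -0.0, 0.01], [-0.01, -0.0, 0.01], [-0.02, -0.0, 0.02], [-0.02, -0.0, 0.01]] 
T [[0.0, 0.059, -0.0], [0.0, 0.062, -0.0], [0.0, 0.063, -0.0], [0.0, 0.065, -0.0], [0.0, 0.065, -0.0]]
D [[-0.02, -0.0, 0.0], [-0.02, -0.0, 0.01], [-0.02, -0.0, 0.01], [-0.02, -0.0, 0.0], [-0.02, -0.0, 0.0]] 
T [[0.0, 0.066, -0.0], [0.0, 0.064, -0.0], [0.0, 0.064, -0.0], [0.0, 0.061, -0.0], [0.0, 0.059, -0.0]]
D [[-0.02, -0.0, 0.01], [-0.02, -0.0, -0.0], [-0.02, -0.0, -0.0], [-0.01, -0.0, -0.0], [-0.02, -0.0, -0.0]] 
T [[0.0, 0.056, -0.0], [0.0, 0.052, -0.0], [0.0, 0.049, -0.0], [0.0, 0.044, -0.0], [0.0, 0.039, -0.0]]
D [[-0.01, -0.0, -0.01], [-0.01, -0.0, 0.0], [-0.0, -0.0, 0.0], [-0.01, -0.0, -0.0], [-0.01, -0.0, -0.0]] 
T [[0.0, 0.034, -0.0], [0.0, 0.03, -0.0], [0.0, 0.024, -0.0], [0.0, 0.019, -0.0], [0.0, 0.015, -0.0]]
D [[0.0, -0.0, -0.0], [-0.0, -0.0, -0.0], [-0.0, -0.0, -0.0], [-0.0, -0.0, -0.0], [-0.0, -0.0, -0.0]] 
T [[0.0, 0.011, -0.0], [0.0, 0.006, -0.0], [0.0, 0.004, -0.0], [0.0, 0.001, -0.0], [0.0, 0.0, -0.0]]
```

View pics/w18.png

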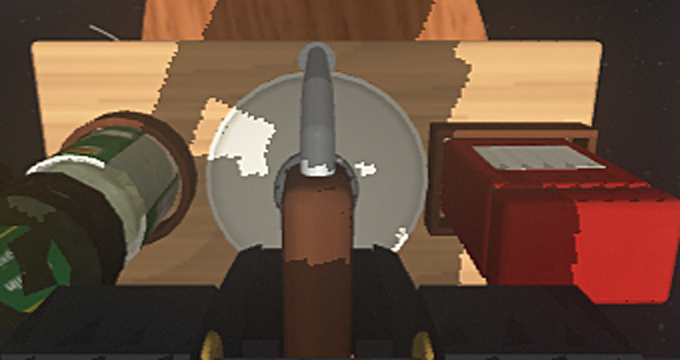

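The caddy is 7 cm up, level and still crosswise, with the ball in place. Now the slow quarter turn: positive tool-y is clockwise from above, 1.40 rad in total.

send_rows:
  delta_pos:
    - [0, 0, 0]
    - [0, 0, 0]
    - [0, 0, 0]
    - [0, 0, 0]
    - [0, 0, 0]
  twist:
    - [0, 0.005, 0]
    - [0, 0.01, 0]
    - [0, 0.015, 0]
    - [0, 0.02, 0]
    - [0, 0.03, 0]
  claw: [0.5, 0.5, 0.5, 0.5, 0.5]

```text
time: 24.65
ee_pos: [0.5588, -0.2836, 0.2027]
eef_rot: [-1.571, 0.0, -0.32]
ft_force: [-0.9, -1.3, -7.0]
width: 0.176
```

send_rows:
  delta_pos:
    - [0, 0, 0]
    - [0, 0, 0]
    - [0, 0, 0]
    - [0, 0, 0]
    - [0, 0, 0]
  twist:
    - [0, 0.035, 0]
    - [0, 0.04, 0]
    - [0, 0.04, 0]
    - [0, 0.04, 0]
    - [0, 0.045, 0]
  claw: [0.5, 0.5, 0.5, 0.5, 0.5]

```text
time: 25.15
ee_pos: [0.5588, -0.2836, 0.2028]
eef_rot: [-1.571, 0.0, -0.52]
ft_force: [-0.4, 0.3, -7.5]
width: 0.176
```

send_rows:
  delta_pos:
    - [0, 0, 0.02]
    - [0, 0, 0.02]
    - [0, 0, 0.02]
    - [0, 0, 0.02]
    - [0, 0, 0.02]
  twist:
    - [0, 0.05, 0]
    - [0, 0.056, 0]
    - [0, 0.056, 0]
    - [0, 0.056, 0]
    - [0, 0.056, 0]
  claw: [0.5, 0.5, 0.5, 0.5, 0.5]

```text
time: 25.65
ee_pos: [0.5594, -0.2828, 0.2028]
eef_rot: [-1.571, 0.0, -0.795]
ft_force: [-0.8, 0.2, -7.1]
width: 0.175
```

```bash
python3 - <<'E'
from h import *
show(); c=capture('wrist'); crop(c["color"],160,500,110,290,2,"pics/w19.png")
E
```

```text
t 25.65 p [ 0.5594 -0.2828  0.2028] rpy [-1.5708  0.     -0.795 ] F [-0.8  0.2 -7.1] w 1.55 q [-0.66  0.54  1.13  0.    1.47 -1.43]
```

View pics/w19.png

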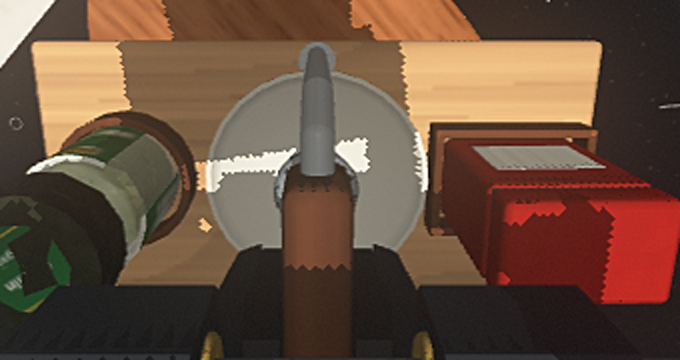

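Level so far, and the ball hasn't moved. Continuing the turn.

send_rows:
  delta_pos:
    - [0, 0, 0]
    - [0, 0, 0]
    - [0, 0, 0]
    - [0, 0, 0]
    - [-0.02, 0, 0]
  twist:
    - [0, 0.056, 0]
    - [0, 0.056, 0]
    - [0, 0.056, 0]
    - [0, 0.056, 0]
    - [0, 0.056, 0]
  claw: [0.5, 0.5, 0.5, 0.5, 0.5]

```text
time: 26.2
ee_pos: [0.5593, -0.2826, 0.2027]
eef_rot: [-1.571, -0.0, -1.074]
ft_force: [-0.7, 0.0, -7.0]
width: 0.181
```

send_rows:
  delta_pos:
    - [-0.03, 0, 0]
    - [-0.04, 0, 0]
    - [-0.04, 0, 0]
    - [-0.04, 0, 0]
    - [-0.04, 0, 0]
  twist:
    - [0, 0.056, 0]
    - [0, 0.056, 0]
    - [0, 0.056, 0]
    - [0, 0.056, 0]
    - [0, 0.056, 0]
  claw: [0.5, 0.5, 0.5, 0.5, 0.5]

```text
time: 26.7
ee_pos: [0.5586, -0.2809, 0.2028]
eef_rot: [-1.571, -0.0, -1.354]
ft_force: [-0.6, 0.6, -6.0]
width: 0.174
```

send_rows:
  delta_pos:
    - [-0.04, 0, 0]
    - [-0.04, 0, 0]
    - [-0.03, 0, 0]
    - [-0.02, 0, 0]
    - [0, 0, 0]
  twist:
    - [0, 0.045, 0]
    - [0, 0.04, 0]
    - [0, 0.04, 0]
    - [0, 0.04, 0]
    - [0, 0.035, 0]
  claw: [0.5, 0.5, 0.5, 0.5, 0.5]

```text
time: 27.2
ee_pos: [0.5584, -0.2796, 0.2028]
eef_rot: [-1.571, 0.0, -1.553]
ft_force: [-0.7, 0.5, -6.3]
width: 0.175
```

send_rows:
  delta_pos:
    - [0, 0, 0]
    - [0, 0, 0]
    - [0, 0, 0]
    - [0, 0, 0]
    - [0, 0, 0]
  twist:
    - [0, 0.03, 0]
    - [0, 0.02, 0]
    - [0, 0.015, 0]
    - [0, 0.01, 0]
    - [0, 0.005, 0]
  claw: [0.5, 0.5, 0.5, 0.5, 0.5]

```text
time: 27.7
ee_pos: [0.5584, -0.2796, 0.2027]
eef_rot: [-1.571, -0.0, -1.632]
ft_force: [-0.2, 0.1, -7.8]
width: 0.173
```

send_rows:
  delta_pos:
    - [0, 0, 0]
    - [0, 0, 0]
    - [0, 0, 0]
    - [0, 0, 0]
    - [0, 0, 0]
  twist:
    - [0, 0, 0]
    - [0, 0, 0]
    - [0, 0, 0]
    - [0, 0, 0]
    - [0, 0, 0]
  claw: [0.5, 0.5, 0.5, 0.5, 0.5]

```text
time: 28.2
ee_pos: [0.5584, -0.2796, 0.2027]
eef_rot: [-1.571, 0.0, -1.632]
ft_force: [0.2, -0.0, -7.6]
width: 0.178
```

```bash
python3 - <<'E'
from h import *
import pickle
show(); c=capture('wrist'); cv2.imwrite("pics/w20.png",c["color"]); t=capture("top"); crop(t["color"],320,460,135,245,5,"pics/t20.png"); s=capture("scene"); crop(s["color"],290,390,130,230,7,"pics/s20.png")
pickle.dump((c,t,s),open("f20.pkl","wb"))
E
```

```text
t 28.2 p [ 0.5584 -0.2796  0.2027] rpy [-1.5709e+00  1.0000e-04 -1.6317e+00] F [ 0.2 -0.  -7.6] w 1.57 q [-0.65  0.54  1.14  0.    1.47 -0.59]
```

View pics/w20.png

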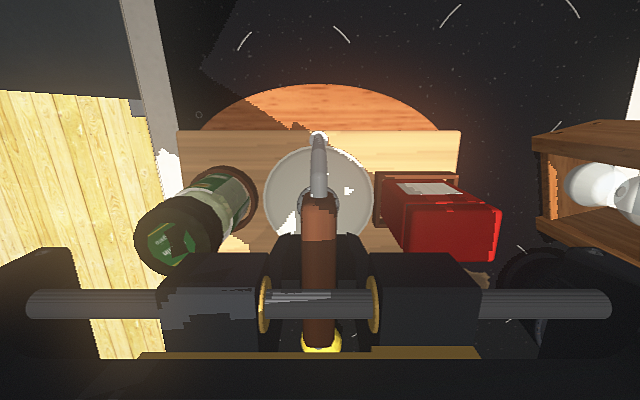

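View pics/t20.png

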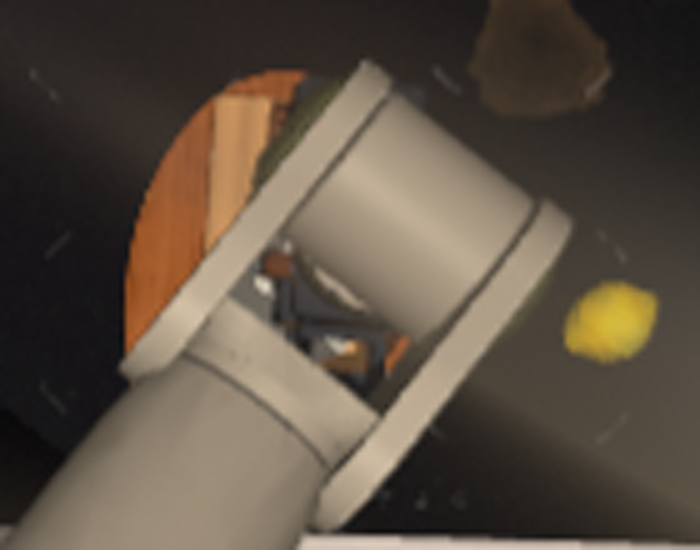

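View pics/s20.png

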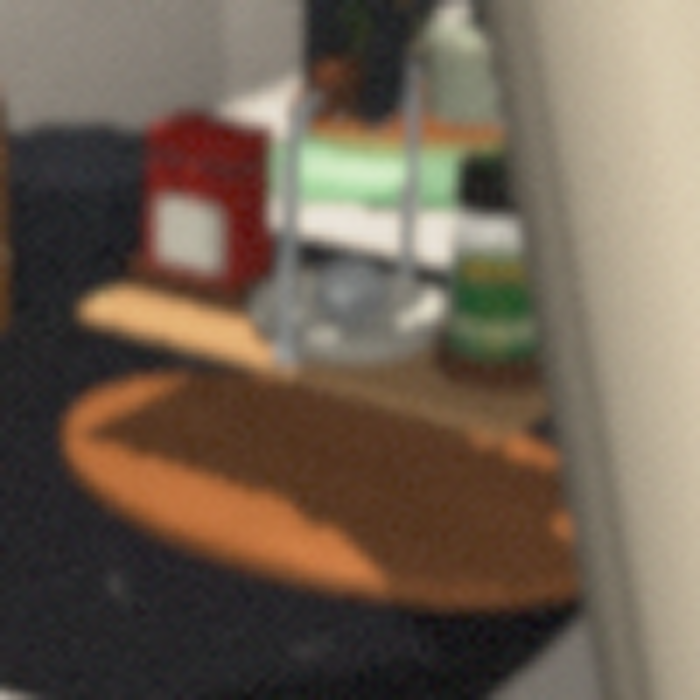

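The wrist and scene views show the caddy along the board with the tin at the far end, the ball mid-dish and both items seated. A last numeric check, then I'll hand in.

```bash
python3 - <<'E'
from h import *
import pickle
c,t,s=pickle.load(open("f20.pkl","rb"))
A=onplane(c,178,131,.095);B=onplane(c,461,131,.095)
print(A,B,"len",np.linalg.norm(B-A),"yaw",np.degrees(np.arctan2(*(B-A)[[1,0]])))
x=(B-A)/np.linalg.norm(B-A); n=np.array([x[1],-x[0],0]); print("caddy centre est",(A+B)/2+n*.06)
# top view caddy left edge at z .095: crop (213,105)->(205,245)
f=lambda X,Y:(320+X/5-.4,135+Y/5-.4)
P=onplane(t,*f(216,97),.095);Q=onplane(t,*f(206,245),.095); print("top edge yaw",np.degrees(np.arctan2(*(P-Q)[[1,0]])),P)
show()
E
```

```text
[ 0.44161907 -0.21493836  0.095     ] [ 0.6857255  -0.23001752  0.095     ] len 0.24457172873488509 yaw -3.5348353385498785
caddy centre est [ 0.55997296 -0.28236379  0.095     ]
top edge yaw -2.8531922949506057 [ 0.68230019 -0.22758953  0.095     ]
t 28.35 p [ 0.5584 -0.2796  0.2027] rpy [-1.5708  0.     -1.6317] F [-0.6 -0.3 -7.5] w 1.58 q [-0.65  0.54  1.14  0.    1.47 -0.59]
```

```bash
python3 -c "
from bench import finish_job
print(finish_job())"
```

```text
the job is handed in; nothing more can be done
None
```

I carried out the whole job and handed it in at about 28 s of the 72 s. The hand-in gives no verdict, so the results below are my own measurements.

I stood the larger front jar in the round nest and the smaller red tin in the rectangular nest. Then I lifted the caddy straight up by its grip, turned it 1.40 rad clockwise, and finished holding it still with 40 N.

**Last checks:**

| Check | Measured | Required |
|---|---|---|
| Caddy direction | -3.5° (wrist view), -2.9° (top view); board at -3.6° | within 8° of the board |
| Caddy centre | about (0.560, -0.282); board at (0.558, -0.279), so about 4 mm off | within 30 mm |
| Height above board | about 70 mm | 35–130 mm |
| Tool tilt (caddy not measured directly) | under 0.001 rad | under 0.09 rad |
| Load in the hand | about 7.5 N, grip steady | held |

In the last pictures the jar and tin are upright in their nests, the tin end is far, the ball is in the middle of the dish, and the lemon is where it was. I didn't re-measure the garlic, but the arm stayed clear of it.

**Disagreement:** the wrist camera read about 4 mm off from the top view along the jaw direction. I corrected for it by comparing each held item with its nest in the same picture, and neither placing showed a contact force. I judged the ball and the nest seating by eye, not in millimetres.

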